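Load the oven grid with frozen mini pizzas

TASK

Slide the empty oven grid into the rail station until it is fully home and its catches hold it. Then use the turner to move every pizza from the cooling rack onto the grid, each lying flat on the ribs, side by side and not hanging over the edge of the grid, never touching a pizza with the gripper; finally lay the turner back on its rubber mat, lengthwise, and leave the other things on the table alone.

Things in the scene. Friction and masses are not known exactly. Their poses are not given: they have to be found in the camera images.
- grid: Loose aluminium oven grid, 276 (x) by 130 mm (y), 0.6 kg; origin under its centre, z up. On a 4 mm floor plate stand six ribs along y (6 mm wide, 120 long, tops at 24 mm) at x = -121, -59, -31, 31, 59, 121 mm: three lanes centred at x = -90, 0, 90, each 56 mm clear, open at +y. Side bars (x = +-128 to 138 mm, z 2 to 11 mm) with a 20 mm notch at y = 0. A bridge handle on the -y edge.
- grid_handle (a point): Middle of the grid's handle bar: 12 x 12 mm thick, 90 mm free length along the grid's x, 46 mm above the grid's underside and 75 mm to -y of its centre (grid's axes).
- station: Fixed rail station: two grey rails along its y, inner faces 280 mm apart, 19 mm high; their lips (from 15 mm up, 7 mm inward) overhang the grid's side bars, so it only slides in, along +y, from the flared mouth 105 mm to -y of the origin. Stops in the +y corners. A sprung catch in each rail snaps into the side notches (about 15 N). The grid fully home has this origin (on the table) and axes.
- rack: Fixed cooling rack: six steel ribs along its y like the grid's (6 mm wide, 120 long, tops 24 mm above the table, at x = -121, -59, -31, 31, 59, 121 mm): three lanes centred at x = -90, 0, 90 mm, 56 mm clear, open at both ends; two cross bars 4 mm high at y = +-50 mm. Origin on the table under its centre.
- turner: Turner (spatula), 214 mm long, 0.16 kg: flat steel blade 88 (x) by 44 mm (y), 3 mm thick; origin at the centre of the blade's underside, x to the blade's tip, z up. A crank rises from its rear edge (x = -44) to a black straight handle (x = -170 to -70, 22 mm wide, 24 mm high) centred 45 mm above the underside. It stands by itself on its blade.
- turner_grip (a point): Point in the middle of the turner's handle, 110 mm behind the blade's centre and 45 mm above the blade's underside (reads with the turner's axes).
- mat: Black rubber mat fixed on the table, 270 mm along its x by 110 mm along its y, 3 mm thick, origin under its centre: the turner's place.
- pizza1: Frozen square mini pizza, stiff, 82 x 82 x 15 mm, 90 g, origin at the centre of its underside, z up; starts on a lane of the rack. Two or three of the three are present.
- pizza2: Frozen square mini pizza, stiff, 82 x 82 x 15 mm, 90 g, origin at the centre of its underside, z up; starts on a lane of the rack. Two or three of the three are present.
- pizza3: Frozen square mini pizza, stiff, 82 x 82 x 15 mm, 90 g, origin at the centre of its underside, z up; starts on a lane of the rack. Two or three of the three are present.
- bowl: Bystander: small white bowl, 90 mm across, 42 mm high, origin under its centre; leave it alone.
- tin: Bystander: tin can, 74 mm across, 110 mm high, origin under its centre; leave it alone.
- spice: Bystander: small glass jar, 60 mm across, 85 mm high, origin under its centre; leave it alone.
- tumbler: Bystander: glass tumbler, 68 mm across, 85 mm high, origin under its centre; leave it alone.
- sauce: Bystander: red sauce bottle, 60 mm across, 150 mm high, origin under its centre; leave it alone.
- ramekin: Bystander: blue ramekin, 72 mm across, 40 mm high, origin under its centre; leave it alone.
- pot: Bystander: jar with orange cap, 68 mm across, 75 mm high, origin under its centre; leave it alone.
Things that resemble listed ones, but are neither listed nor needed, are in the scene too. What is shaped like the pizza2 but pink is not meant.

How it is judged:
By the outcome, as a careful person would: the job done as asked, in the order asked, and still so for the second after the job is handed in, with the robot touching nothing.
Of pizza1, pizza2, pizza3 only 2 to 3 are there at a start; the rules pass over those that are not, and their reading is None.
At some moment in a run one of turner, grid may be knocked a few centimetres aside while the robot is not near it.
It also fails if it takes over 210 s, if anything falls off the work surface, if the arm or the gripper's body presses on something with over 40 N, if the wrist force passes 120 N, or if a joint passes its speed limit or range.

ROBOT

A 6-joint arm with a two-finger parallel gripper is mounted at the origin on the work surface. World frame = base frame: x ahead of the robot, y to its left, z up, the work surface at z = 0. Lengths are in mm, angles in degrees, forces in N, time in s.
With the tool pointing down it reaches from about 350 to 850 mm from the base axis. Payload 8.1 kg.
Tool frame: the origin (TCP) lies on the centre line of the jaws, within the pads' length; the fingertips stand 14 mm ahead of it and the grasp point (between the pads) lies 5 mm behind it; z points along the fingers, y is the line along which they close (so a half turn about z gives the same grasp; the last joint's range is limited). The gripper opens to 85 mm and grips with 20 to 120 N. Pads are 22 mm wide; open, the fingers measure 114 mm over their backs; the gripper's body (76 mm by 85 mm) begins 54 mm behind the grasp point. The pads swing forward as they close: fully open they stand 13 mm farther back than shut.
Start: joints at [67.873, 7.471, 85.268, -0, 87.261, -4.893], TCP at [177.749, 573.071, 245.292] pointing down, gripper open.
Joint ranges: [-169.43, 169.43], [-51.17, 129.36], [1.28, 143.12], [-76.62, 256.62], [0, 156.53], [-152.29, 152.29]. Speed limits (degrees/s): [136.94, 136.94, 159.86, 180, 180, 180].

INTERFACE

Orientations are given as [roll, pitch, yaw] about the fixed x, y, z axes, in that order (R = Rz(yaw) Ry(pitch) Rx(roll)).
In Python, from bench import sense, snapshot, camera_info, hand_in gives the robot as it stands. The module is installed in compiled form; this text tells all that it offers.
- The arm moves only by the tool apply_moves, never from a script. Its argument "deltas" is a list of rows, each a list of 7 numbers: the shift along the tool's x, y, z scaled (see below), then the turn, a rotation vector about the tool's x, y, z scaled (see below), then the opening, from 0 (shut) to 1 (fully open). In form: [[dx, dy, dz, ax, ay, az, claw], ...]. A call has 1 to 8 rows; each row shifts and turns the commanded pose from where the row before left it, along the tool's axes as they then stand; what a row does not reach is not made up. The controller multiplies each number of a shift by 0.03 m and each number of a turn by 0.08 rad. A row lasts 1/8 s, in which the tool goes at most 62.5 mm and 10.7 degrees, less where a joint would pass 70% of its speed; a pose out of reach is approached as far as the arm can. A call with a number of a shift or a turn outside -1 to 1 is refused whole. A call with a gripper value outside its range is refused whole. The fingers move at their own pace and stop on an object; "grip_force" is the grip in N (left out, the last holds). Time passes only in rows, so rows that do not move let the fingers close. It gives the time, the measured TCP pose, the force, the opening and the grip force at its end, in the units of the state.
- sense(): the state, without advancing time (a new reading comes with each control period).
- snapshot(name): name is "side" or "top" or "wrist"; returns the picture (420x560x3 uint8, red, green, blue); there is no depth.
- camera_info(name): a dict with "vertical_fov" (degrees; the focal length in pixels is half the picture's height over the tangent of half this angle, whatever the lens; pixels are square), "cx", "cy" (the principal point, pixels), "origin" and "rotation" of the camera in the world; the wrist camera has in their place "tool_from_camera" (4x4, takes a point from camera to tool coordinates, whose origin is the TCP and whose axes are the flange's). Camera axes: x right, y up, looking along -z (the intrinsics and any distortion apply to the point x, -y, -z); pixel columns grow to the right and rows downward; lengths in mm; the calibration is good to about 2 mm. A picture is of the moment at which its call begins: read the wrist's pose just before it. camera_info takes no time and is no camera call.
- hand_in(): hands the job in; it is judged then, once.
The state is a dict: "time": time; "joint_pos": joint angles; "qd": joint speeds; "joint_efforts": joint torques, N m; "tool_pos": TCP position; "tcp_rot": TCP orientation; "ft_force": force on the tool from outside, world axes, zero at the start; "wrist_torque": the same for the moment, N m; "finger_gap": finger opening in mm; "grip_force": force on a finger pad.
Only numpy, scipy, OpenCV 4.12 (cv2) and the standard library are available. Lean on these libraries where they do the work, as an engineer would, in place of code of your own. Each camera call takes 0.05 s, during which the arm holds its last target. There are 200 camera calls.

## Working session

There is one attempt and no reset: what is moved stays moved. The work goes in short steps, Python scripts to look and compute and a tool call to move; the robot and the scene stay as the last step left them, time stands still between calls to the robot, and variables do not carry over. Pictures are saved under pics/ and viewed, at most 14 in all, crops included, and the job is handed in when it is done.

Besides the shell and the picture viewer there is one more tool, called after "Call:" by a JSON object that holds its "method" and its "body", one argument or row to a line. apply_moves: Moves the arm, as the interface text tells. Its arguments: {"type":"object","properties":{"deltas":{"type":"array"},"grip_force":{"type":"number"}},"required":["deltas"]}

```bash
mkdir -p pics; cat > h.py <<'E'
import numpy as np, cv2
from bench import sense, snapshot, camera_info, hand_in
E
python3 - <<'E'
from h import *
for n in ("top","side","wrist"):
    im=snapshot(n); cv2.imwrite(f"pics/{n}0.png",im[:,:,::-1]); print(n,camera_info(n))
s=sense(); print(s)
E
```

```text
top {'vertical_fov': 52.63229686393101, 'cx': 282.7462373552533, 'cy': 209.45064361948752, 'origin': array([ 307.25247977,  -41.31826874, 1437.78367548]), 'rotation': array([  9.53429459,  -0.5654221 , -89.90140218])}
side {'vertical_fov': 48.57708427913877, 'cx': 282.07072144894886, 'cy': 204.08179776865975, 'origin': array([  75.32177096, -862.36651996,  918.7452231 ]), 'rotation': array([ 47.59077632,  -1.00251345, -27.09898163])}
wrist {'vertical_fov': 58.17971218078021, 'cx': 288.5938975508712, 'cy': 213.19185210519692, 'tool_from_camera': array([[ 9.55536805e-05,  9.54782541e-01,  2.97305045e-01,
         7.58260810e+01],
       [ 9.99999787e-01,  1.00698441e-04, -6.44788162e-04,
        -1.06278972e+00],
       [-6.45570635e-04,  2.97305044e-01, -9.54782328e-01,
        -1.28578273e+02],
       [ 0.00000000e+00,  0.00000000e+00,  0.00000000e+00,
         1.00000000e+00]])}
{'time': 0.15, 'joint_pos': array([ 6.78735440e+01,  7.50373660e+00,  8.53156001e+01, -2.29655782e-04,
        8.72604391e+01, -4.89160043e+00]), 'qd': array([ 0.05336043, -0.0894303 , -0.13419263, -0.05858693, -0.13236748,
        0.01327518]), 'joint_efforts': array([ 7.36754555e-04, -5.70063043e+01, -5.01157951e+01, -1.56405604e-04,
        9.55162483e-03, -3.04483206e-05]), 'tool_pos': array([177.58872221, 572.70036831, 244.49405185]), 'tcp_rot': array([-1.79920495e+02, -6.57400955e-03,  1.62765151e+02]), 'ft_force': array([0.0830031 , 0.22317208, 0.18397631]), 'wrist_torque': array([-0.05947693, -0.0177808 , -0.00104796]), 'grip_force': 0.0, 'finger_gap': 85.14960785201966}
```

View pics/top0.png

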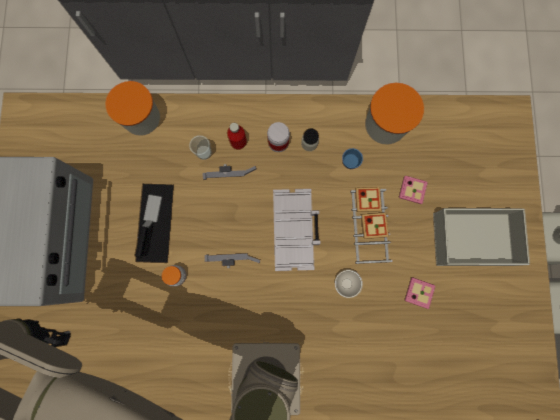

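View pics/side0.png

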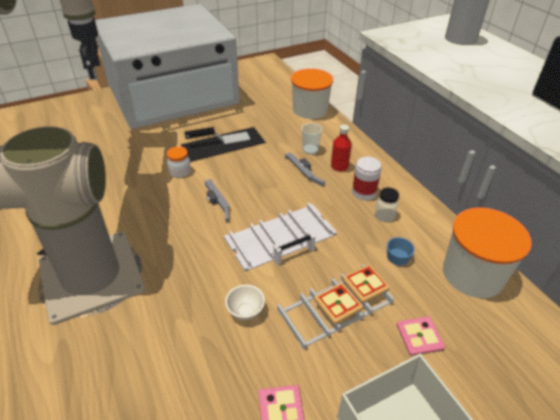

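Top view: rack at about (372,228) with two red-rimmed pizzas at (369,199) and (375,225). Grid is at (294,230) with its handle at (317,228). Station rails are at (230,173) and (232,260), and the turner is on its mat at (150,225). The pink squares at (414,189) and (420,292) are decoys lying on the table.

```bash
cat >> h.py <<'E'
from scipy.spatial.transform import Rotation as R
def cam(name, s=None):
    c=camera_info(name); f=210/np.tan(np.radians(c["vertical_fov"]/2))
    if name=="wrist":
        s=s or sense(); T=c["tool_from_camera"]; Rt=R.from_euler("xyz",s["tcp_rot"],degrees=True).as_matrix()
        return f,c["cx"],c["cy"],Rt@T[:3,3]+s["tool_pos"],Rt@T[:3,:3]
    return f,c["cx"],c["cy"],np.array(c["origin"]),R.from_euler("xyz",c["rotation"],degrees=True).as_matrix()
def ray(C,u,v):
    f,cx,cy,o,M=C; d=M@np.array([(u-cx)/f,-(v-cy)/f,-1]); return o,d/np.linalg.norm(d)
def atz(C,u,v,z):
    o,d=ray(C,u,v); return o+d*(z-o[2])/d[2]
def tri(pairs):
    A=np.zeros((3,3)); b=np.zeros(3)
    for C,u,v in pairs:
        o,d=ray(C,u,v); P=np.eye(3)-np.outer(d,d); A+=P; b+=P@o
    p=np.linalg.solve(A,b); return p,[np.linalg.norm((np.eye(3)-np.outer(d,d))@(p-o)) for o,d in (ray(C,u,v) for C,u,v in pairs)]
def proj(C,p):
    f,cx,cy,o,M=C; q=M.T@(np.asarray(p)-o); return cx-f*q[0]/q[2], cy+f*q[1]/q[2]
E
python3 - <<'E'
from h import *
np.set_printoptions(precision=1,suppress=True)
C=cam("top")
for n,u,v,z in [("pizA",369,199,39),("pizB",375,225,39),("grid",294,230,4),("gh",317,228,46),("mat",155,223,3),("turnh",146,238,60),("blade",152,209,3),("railL",230,173,19),("railR",232,259,19),("rack",372,228,24),("base",266,400,0),("pot",172,275,75),("bowl",348,284,40),("ramekin",352,159,40)]:
    print(n,atz(C,u,v,z))
S=cam("side")
print(tri([(C,317,228),(S,295,243)]), tri([(C,375,225),(S,339,300)]),tri([(C,146,238),(S,200,148)]))
im=cv2.imread("pics/top0.png"); 
c=cv2.resize(im[140:300,120:280],None,fx=3.7,fy=3.7,interpolation=cv2.INTER_CUBIC)
cv2.imwrite("pics/topcropL.png",c)
E
```

```text
pizA [ 578.8 -344.6   39. ]
pizB [ 490.8 -361.8   39. ]
grid [477.4 -93.4   4. ]
gh [ 479.3 -167.9   46. ]
mat [500.1 379.    3. ]
turnh [443.3 388.9  60. ]
blade [548.3 391.7   3. ]
railL [671.9 126.4  19. ]
railR [378.2 113.3  19. ]
rack [ 482.6 -354.8   24. ]
base [-68.1  -2.7   0. ]
pot [324.7 295.7  75. ]
bowl [ 297.3 -267.1   40. ]
ramekin [ 717.4 -290.7   40. ]
(array([ 481.2, -168.4,   52.2]), [np.float64(2.7793775937980816), np.float64(2.7793775937981047)]) (array([ 492.2, -361.6,   43.8]), [np.float64(2.1656358970019447), np.float64(2.165635897002035)]) (array([442.2, 414.9, -16.1]), [np.float64(8.895368641619907), np.float64(8.895368641619953)])
```

View pics/topcropL.png

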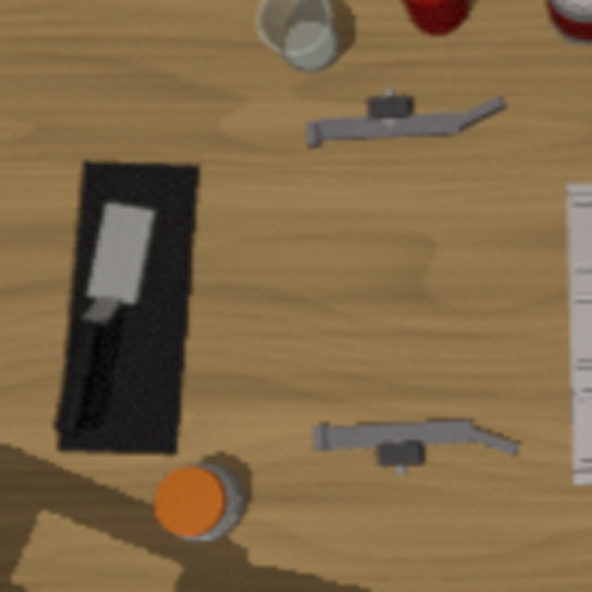

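Call:
{"method": "apply_moves", "body": {
  "deltas": [
    [0,0,-0.7,0,0,-0.94,1],
    [0,0,-0.7,0,0,-0.94,1],
    [0,0,-0.7,0,0,-0.94,1],
    [0,0,-0.7,0,0,-0.94,1],
    [-0.9,-0.9,0,0,0,0,1],
    [-0.9,-0.9,0,0,0,0,1],
    [-0.9,-0.9,0,0,0,0,1],
    [-0.9,-0.9,0,0,0,0,1]
  ]
}}

```text
time: 1.15
tool_pos: [286.4, 464.1, 329.0]
tcp_rot: [-180.0, -0.0, -180.0]
ft_force: [0.0, -0.4, 0.4]
finger_gap: 85.5
grip_force: 0.0
```

Call:
{"method": "apply_moves", "body": {
  "deltas": [
    [-0.9,-0.9,0,0,0,0,0.5],
    [-0.9,-0.9,0,0,0,0,0.5],
    [-0.9,-0.9,0,0,0,0,0.5],
    [-0.9,-0.9,0,0,0,0,0.5],
    [-0.9,-0.9,0,0,0,0,0.5],
    [-0.9,-0.9,0,0,0,0,0.5],
    [0,0,0,0,0,0,0.5],
    [0,0,0,0,0,0,0.5]
  ]
}}

```text
time: 2.15
tool_pos: [447.5, 303.2, 329.0]
tcp_rot: [180.0, -0.0, 180.0]
ft_force: [-0.7, 0.2, -0.5]
finger_gap: 42.8
grip_force: 0.0
```

```bash
cat >> h.py <<'E'
import pickle
def shot(tag):
    s=sense(); im=snapshot("wrist"); cv2.imwrite(f"pics/{tag}.png",im[:,:,::-1]); pickle.dump(cam("wrist",s),open(f"{tag}.pkl","wb")); print(tag,s["time"],s["tool_pos"].round(1),s["tcp_rot"].round(2),s["finger_gap"].round(1))
def ld(tag): return pickle.load(open(f"{tag}.pkl","rb"))
E
python3 -c "
from h import *
shot('w1')"
```

```text
Traceback (most recent call last):
  File "h.py", line 23, in shot
    s=sense(); im=snapshot("wrist"); cv2.imwrite(f"pics/{tag}.png",im[:,:,::-1]); pickle.dump(cam("wrist",s),open(f"{tag}.pkl","wb")); print(tag,s["time"],s["tool_pos"].round(1),s["tcp_rot"].round(2),s["finger_gap"].round(1))
                                                                                                                                                                                                        ^^^^^^^^^^^^^^^^^^^^^
AttributeError: 'float' object has no attribute 'round'
```

View pics/w1.png

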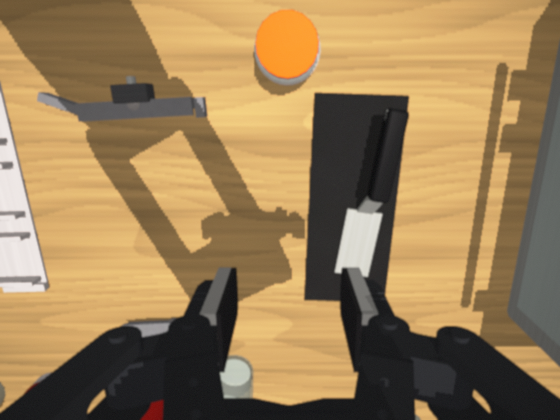

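Wrist view from (447,303): the mat corners are at (315,94), (408,97), (305,299) and (382,300). The turner handle runs (396,110)–(380,200), the blade (366,211)–(353,275). The near rail spans (78,112)–(203,106), with its mouth on the left.

```bash
sed -i 's/s\["finger_gap"\].round(1)/s["finger_gap"]/' h.py; python3 - <<'E'
from h import *
np.set_printoptions(precision=1,suppress=True)
C=ld('w1'); T=cam("top")
m=[atz(C,u,v,3) for u,v in [(315,94),(408,97),(382,300),(305,299)]]
print("mat",m,sum(m)/4, [np.linalg.norm(m[i]-m[(i+1)%4]) for i in range(4)])
t=lambda u,v:(120+u/3.7,140+v/3.7)
mt=[atz(T,*t(u,v),3) for u,v in [(60,450),(84,162),(198,166),(176,452)]]
print("mat top",mt,sum(mt)/4,[np.linalg.norm(mt[i]-mt[(i+1)%4]) for i in range(4)])
for z in (60,):
  for u,v in [(396,110),(380,200)]: print("handle",atz(C,u,v,z))
for u,v in [(366,211),(353,275)]: print("blade",atz(C,u,v,6))
print("handle tri rear",tri([(C,396,110),(T,*t(90,428))]),"blade",tri([(C,366,211),(T,*t(113,299))]))
print("rail near: w",atz(C,203,106,19),atz(C,78,112,19),"top",atz(T,*t(316,436),19),atz(T,*t(470,430),19))
E
```

```text
mat [array([369.4, 332.9,   3. ]), array([372.7, 440. ,   3. ]), array([636.4, 429.4,   3. ]), array([634.7, 324.7,   3. ])] [503.3 381.7   3. ] [np.float64(107.2209202251267), np.float64(263.86087758887174), np.float64(104.67144405587578), np.float64(265.4830504981269)]
mat top [array([369.6, 434.9,   3. ]), array([636.4, 428.3,   3. ]), array([633. , 322.1,   3. ]), array([368. , 330.2,   3. ])] [501.8 378.9   3. ] [np.float64(266.91470937572404), np.float64(106.25785257397473), np.float64(265.1312055801418), np.float64(104.72435152074625)]
handle [385.2 411.7  60. ]
handle [480.  402.2  60. ]
blade [509.  399.3   6. ]
blade [597.4 387.5   6. ]
handle tri rear (array([ 403.1,  513.2, -319.3]), [np.float64(5.648797567893343), np.float64(5.648797567893543)]) blade (array([509.5, 398.2,  -0.5]), [np.float64(2.8181426159944976), np.float64(2.8181426159944953)])
rail near: w [382.2 206.8  19. ] [388.6  66.   19. ] top [381.9 201.5  19. ] [387.6  63.6  19. ]
```

Call:
{"method": "apply_moves", "body": {
  "deltas": [
    [-0.36,-0.91,0,0,0,0,0.5],
    [-0.36,-0.91,0,0,0,0,0.5],
    [-0.36,-0.91,0,0,0,0,0.5],
    [-0.36,-0.91,0,0,0,0,0.5],
    [-0.36,-0.91,0,0,0,0,0.5],
    [-0.36,-0.91,0,0,0,0,0.5],
    [-0.36,-0.91,0,0,0,0,0.5],
    [-0.36,-0.91,0,0,0,0,0.5]
  ]
}}

```text
time: 3.2
tool_pos: [534.1, 85.1, 329.4]
tcp_rot: [180.0, 0.0, -179.9]
ft_force: [-0.8, -0.2, -0.1]
finger_gap: 42.5
grip_force: 0.0
```

Call:
{"method": "apply_moves", "body": {
  "deltas": [
    [-0.36,-0.91,0,0,0,0,0.5],
    [-0.36,-0.91,0,0,0,0,0.5],
    [-0.36,-0.91,0,0,0,0,0.5],
    [-0.36,-0.91,0,0,0,0,0.5],
    [-0.36,-0.91,0,0,0,0,0.5],
    [-0.36,-0.91,0,0,0,0,0.5],
    [0,0,0,0,0,0,0.5],
    [0,0,0,0,0,0,0.5]
  ]
}}

```text
time: 4.2
tool_pos: [598.8, -77.8, 329.2]
tcp_rot: [180.0, -0.0, -179.9]
ft_force: [0.7, 0.4, 0.4]
finger_gap: 42.9
grip_force: 0.0
```

```bash
python3 -c "
from h import *
shot('w2')"
```

```text
w2 4.2 [598.8 -77.8 329.2] [ 1.7997e+02 -2.0000e-02 -1.7994e+02] 42.88865837511639
```

View pics/w2.png

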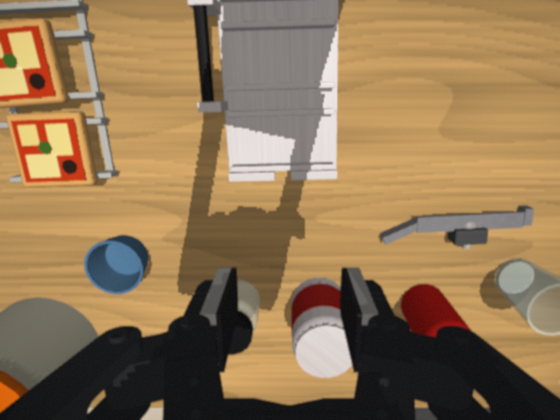

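Wrist view from (599,-78): the grid's +y/+x corner is at (337,178), its -y/+x corner at (229,179), and the far handle post at (211,106), with the bar up to (200,3). The far rail spans (415,222) to the stop at (528,215), with its catch block at (468,237). The rack with the two pizzas is at upper left.

```bash
python3 - <<'E'
from h import *
np.set_printoptions(precision=1,suppress=True)
C=ld('w2'); C1=ld('w1'); T=cam("top"); S=cam("side"); t=lambda u,v:(120+u/3.7,140+v/3.7)
print("far rail w2",atz(C,415,222,19),atz(C,525,217,19),"top",atz(T,*t(460,125),19),atz(T,*t(316,132),19))
print("catch far",atz(C,468,236,15),atz(T,*t(390,106),15),"near",atz(C1,132,92,15),atz(T,*t(400,454),15))
print("grid corners",atz(C,337,178,4),atz(C,229,180,4),"handle posts",atz(C,211,105,46),atz(C,200,3,46),"bar",atz(C,206,55,52))
print("tri handle far end",tri([(C,211,105),(T,315,212),(S,310,238)]), tri([(C,200,2),(T,317,244)]))
for p in ("pizA",[(10,118),(80,112),(93,184),(21,186)]),: print(p[0],np.mean([atz(C,u,v,39) for u,v in p[1]],0))
im=cv2.imread("pics/top0.png"); 
c=cv2.resize(im[170:290,265:425],None,fx=5,fy=5,interpolation=cv2.INTER_CUBIC)
cv2.imwrite("pics/topcropR.png",c)
E
```

```text
far rail w2 [670.5  76.8  19. ] [664.  210.7  19. ] top [669.3  77.2  19. ] [662.1 210.4  19. ]
catch far [690.4 146.5  15. ] [688.3 143.1  15. ] near [367.2 127.7  15. ] [366.2 126.4  15. ]
grid corners [618.9 -19.1   4. ] [ 621.5 -151.4    4. ] handle posts [ 532.1 -159.9   46. ] [ 436.7 -164.9   46. ] bar [ 484.1 -160.8   52. ]
tri handle far end (array([ 532.8, -161.6,   40.8]), [np.float64(0.8781743445164057), np.float64(1.079314654712732), np.float64(0.22275997857702243)]) (array([ 429.2, -170.5,   15.9]), [np.float64(0.5717356506223272), np.float64(0.571735650622396)])
pizA [ 581.3 -340.7   39. ]
```

View pics/topcropR.png

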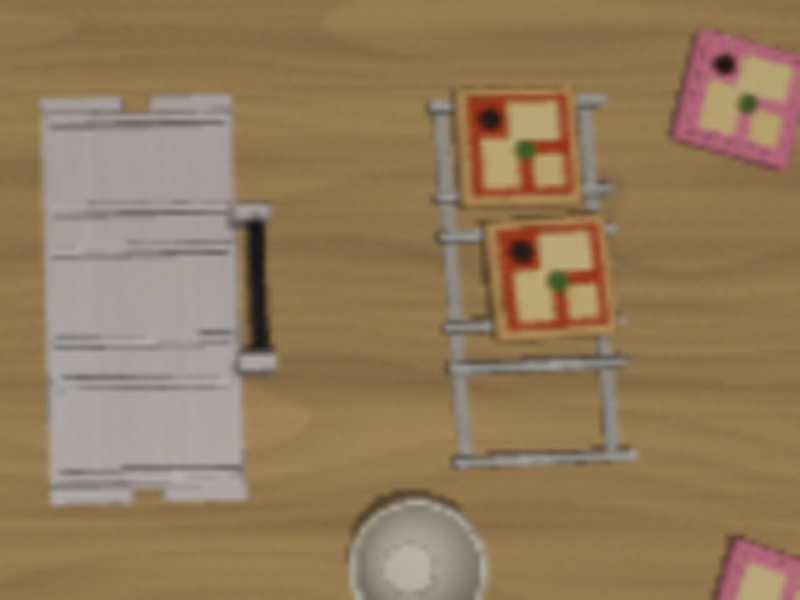

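Top crop: the grid notch edges, the handle bar running (258,215)–(260,360), and the rack with two real pizzas in lanes at x=+90 and 0. The pizzas are slightly turned, and the lane at x=-90 is empty. The pink squares are off the rack and not meant. The station estimate is (526.5,136) yaw 2.8°; the grid handle is at about (484,-163), yaw 1.5°.

Call:
{"method": "apply_moves", "body": {
  "deltas": [
    [0.48,-0.355,0.87,0,0,-0.044,0.5],
    [0.48,-0.355,0.87,0,0,-0.044,0.5],
    [0.48,-0.355,0.87,0,0,-0.044,0.5],
    [0.48,-0.355,0.87,0,0,-0.044,0.5],
    [0.48,-0.355,0.87,0,0,-0.044,0.5],
    [0.48,-0.355,0.87,0,0,-0.044,0.5],
    [0.48,-0.355,0.87,0,0,-0.044,0.5],
    [0.48,-0.355,0.87,0,0,-0.044,0.5]
  ]
}}

```text
time: 5.25
tool_pos: [484.5, -164.8, 120.0]
tcp_rot: [-180.0, 0.0, -178.3]
ft_force: [0.2, -0.4, 0.3]
finger_gap: 42.5
grip_force: 0.0
```

```bash
python3 -c "
from h import *
shot('w3'); s=snapshot('side'); w=cv2.imread('pics/w3.png')
cv2.imwrite('pics/c3.png',np.vstack([w[:300],cv2.resize(s[150:300,190:470,::-1],(560,300))]))"
```

```text
w3 5.25 [ 484.5 -164.8  120. ] [-1.7999e+02  4.0000e-02 -1.7829e+02] 42.505617458271956
```

View pics/c3.png

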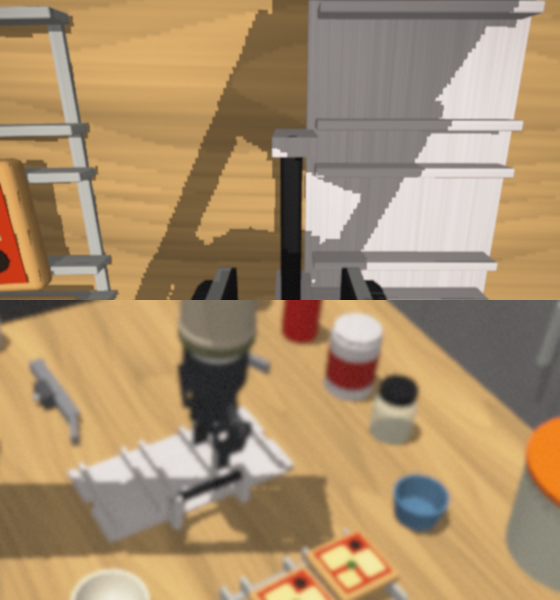

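Wrist part: the bar runs vertically at column 291, from the near post's inner edge at row 157 down between the open fingers (columns 237–342). Side part: the hand hovers over the middle of the bar.

```bash
python3 - <<'E'
from h import *
np.set_printoptions(precision=1,suppress=True)
C=ld('w3')
for z in (46,52): print(z,atz(C,292,157,z),atz(C,291,290,z))
print("tri bar post",tri([(C,297,133),(ld('w2'),200,2)]))
print("grid near corner +y",atz(C,545,5,11),"rib front ends -y", atz(C,312,173,24))
E
```

```text
46 [ 439.9 -165.3   46. ] [ 519.8 -163.3   46. ]
52 [ 439.  -165.4   52. ] [ 516.5 -163.4   52. ]
tri bar post (array([ 430.6, -165.3,   30.8]), [np.float64(3.3243104315468743), np.float64(3.3243104315468996)])
grid near corner +y [355.5 -25.3  11. ] rib front ends -y [ 452.6 -152.6   24. ]
```

Call:
{"method": "apply_moves", "body": {
  "deltas": [
    [0,0.02,0.66,0,0,0,0.5],
    [0,0,0.66,0,0,0,0.5],
    [0,0,0.66,0,0,0,0.5],
    [0,0,0.65,0,0,0,0.5],
    [0,0,0,0,0,0,0],
    [0,0,0,0,0,0,0],
    [0,0,0,0,0,0,0],
    [0,0,0,0,0,0,0]
  ],
  "grip_force": 40
}}

```text
time: 6.35
tool_pos: [485.8, -165.0, 42.9]
tcp_rot: [-180.0, 0.1, -178.4]
ft_force: [0.3, 4.4, 7.2]
finger_gap: 10.9
grip_force: 41.5
```

Call:
{"method": "apply_moves", "body": {
  "deltas": [
    [-0.31,0.295,0,0,0,-0.05,0],
    [-0.31,0.295,0,0,0,-0.05,0],
    [-0.31,0.295,0,0,0,-0.05,0],
    [-0.31,0.295,0,0,0,-0.05,0],
    [-0.31,0.295,0,0,0,-0.05,0],
    [-0.31,0.295,0,0,0,-0.01,0],
    [0,0,0,0,0,0,0]
  ]
}}

```text
time: 7.22
tool_pos: [540.2, -110.0, 43.0]
tcp_rot: [-179.9, 0.2, -177.2]
ft_force: [2.7, 2.9, 4.8]
finger_gap: 11.1
grip_force: 41.3
```

```bash
python3 -c "
from h import *
shot('w4'); s=snapshot('top'); cv2.imwrite('pics/top4.png',s[:,:,::-1])
w=cv2.imread('pics/w4.png')
cv2.imwrite('pics/c4.png',cv2.resize(s[150:285,190:340,::-1],(660,594),interpolation=cv2.INTER_CUBIC))"
```

```text
w4 7.225 [ 540.2 -110.    43. ] [-1.7995e+02  1.7000e-01 -1.7717e+02] 11.12863006526576
```

View pics/c4.png

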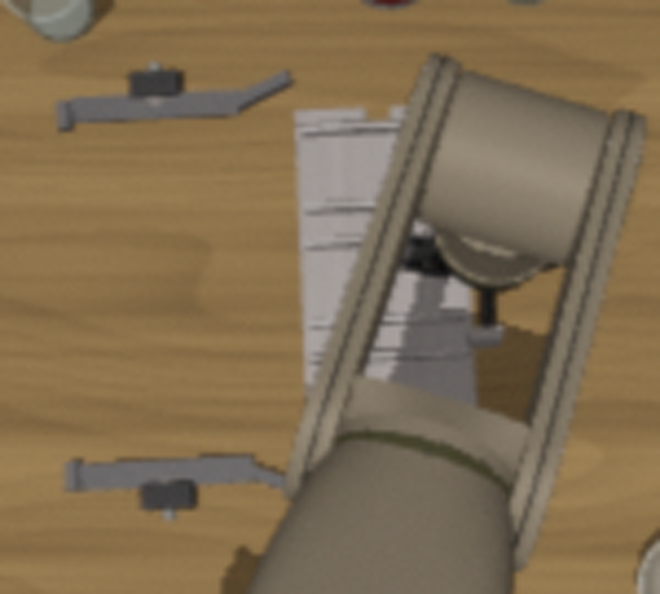

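Crop of the top view: the grid's far front corner is at (296,110), so pixel (257.3,175.0). The far rail lies at crop (65,115)–(235,103), the near one at (75,474)–(250,466). The catches are at (155,82) and (168,495).

```bash
python3 - <<'E'
from h import *
np.set_printoptions(precision=1,suppress=True)
T=cam("top"); t=lambda u,v:(190+u/4.4,150+v/4.4)
for n,u,v,z in [("corner",296,110,11),("frontmid low",306,385,4),("front hi",298,125,4),("far in stop",72,120,19),("far in bend",232,115,19),("near in stop",80,462,19),("near in bend",250,458,19),("catch f",155,82,15),("catch n",168,495,15)]:
    p=atz(T,*t(u,v),z); a=np.radians(2.8); d=p[:2]-[526.5,136]
    print(n,p,"station:",d@[np.cos(a),np.sin(a)],d@[-np.sin(a),np.cos(a)])
E
```

```text
corner [667.2  33.2  11. ] station: 135.54609273192074 -109.57998640240862
frontmid low [451.6  23.3   4. ] station: -80.34897577279729 -108.88990738019386
front hi [656.9  31.8   4. ] station: 125.1232834576233 -110.42186168916771
far in stop [656.5 207.   19. ] station: 133.2922872218228 64.53562336961599
far in bend [661.   82.6  19. ] station: 131.73116971848836 -59.93039337372816
near in stop [391.3 192.6  19. ] station: -132.29413346664055 63.13087477645119
near in bend [394.6  64.4  19. ] station: -135.25345699657976 -65.10694164933847
catch f [688.3 143.7  15. ] station: 162.00694578986932 -0.22640997776807567
catch n [366.8 126.1  15. ] station: -159.95159068814715 -2.067621578970918
```

Call:
{"method": "apply_moves", "body": {
  "deltas": [
    [-0.04,0.35,0,0,0,0,0],
    [0,0.35,0,0,0,0,0],
    [0,0.35,0,0,0,0,0],
    [0,0.35,0,0,0,0,0],
    [0,0.35,0,0,0,0,0],
    [0,0.35,0,0,0,0,0],
    [0,0,0,0,0,0,0]
  ]
}}

```text
time: 8.2
tool_pos: [537.6, -47.4, 42.9]
tcp_rot: [-179.9, 0.1, -177.2]
ft_force: [-0.1, -0.5, 8.2]
finger_gap: 11.4
grip_force: 41.7
```

Call:
{"method": "apply_moves", "body": {
  "deltas": [
    [0,0.3,0,0,0,0,0],
    [0,0.3,0,0,0,0,0],
    [0,0.3,0,0,0,0,0],
    [0,0.3,0,0,0,0,0],
    [0,0.3,0,0,0,0,0],
    [0,0.3,0,0,0,0,0],
    [0,0,0,0,0,0,0]
  ]
}}

```text
time: 9.07
tool_pos: [535.2, 6.2, 43.0]
tcp_rot: [-179.9, 0.2, -177.2]
ft_force: [1.5, -2.8, 7.9]
finger_gap: 11.3
grip_force: 41.6
```

Call:
{"method": "apply_moves", "body": {
  "deltas": [
    [0,0.3,0,0,0,0,0],
    [0,0.3,0,0,0,0,0],
    [0,0.3,0,0,0,0,0],
    [0,0.3,0,0,0,0,0],
    [0,0.2,0,0,0,0,0],
    [0,0,0,0,0,0,0]
  ]
}}

```text
time: 9.82
tool_pos: [533.3, 47.9, 43.0]
tcp_rot: [-179.9, 0.2, -177.2]
ft_force: [1.2, -3.6, 7.4]
finger_gap: 10.9
grip_force: 41.6
```

Call:
{"method": "apply_moves", "body": {
  "deltas": [
    [0,0.1,0,0,0,0,0],
    [0,0.1,0,0,0,0,0],
    [0,0,0,0,0,0,0]
  ]
}}

```text
time: 10.2
tool_pos: [533.0, 53.6, 43.0]
tcp_rot: [-179.9, 0.2, -177.2]
ft_force: [1.4, -5.4, 7.7]
finger_gap: 11.1
grip_force: 41.6
```

Call:
{"method": "apply_moves", "body": {
  "deltas": [
    [0,0.1,0,0,0,0,0],
    [0,0.1,0,0,0,0,0],
    [0,0,0,0,0,0,0]
  ]
}}

```text
time: 10.58
tool_pos: [532.5, 59.8, 43.0]
tcp_rot: [-179.9, 0.1, -177.2]
ft_force: [0.3, -4.2, 8.6]
finger_gap: 11.2
grip_force: 41.7
```

Call:
{"method": "apply_moves", "body": {
  "deltas": [
    [0,0.07,0,0,0,0,0],
    [0,0.07,0,0,0,0,0],
    [0,0,0,0,0,0,0]
  ]
}}

```text
time: 10.95
tool_pos: [532.6, 63.5, 43.0]
tcp_rot: [-179.9, 0.2, -177.2]
ft_force: [2.2, -7.4, 6.9]
finger_gap: 11.9
grip_force: 41.5
```

Call:
{"method": "apply_moves", "body": {
  "deltas": [
    [0,0.07,0,0,0,0,0],
    [0,0.07,0,0,0,0,0],
    [0,0,0,0,0,0,0]
  ]
}}

```text
time: 11.32
tool_pos: [532.7, 65.3, 43.0]
tcp_rot: [-179.6, 0.2, -177.2]
ft_force: [2.5, -19.5, 6.7]
finger_gap: 11.1
grip_force: 41.6
```

```bash
python3 -c "
from h import *
s=snapshot('top'); s2=snapshot('side')
cv2.imwrite('pics/c5.png',np.hstack([cv2.resize(s[160:280,200:300,::-1],(400,480),interpolation=cv2.INTER_CUBIC),cv2.resize(s2[130:290,190:323,::-1],(400,480),interpolation=cv2.INTER_CUBIC)]))
print(sense()['ft_force'])"
```

```text
[  2.45631632 -18.51865269   5.64091928]
```

View pics/c5.png

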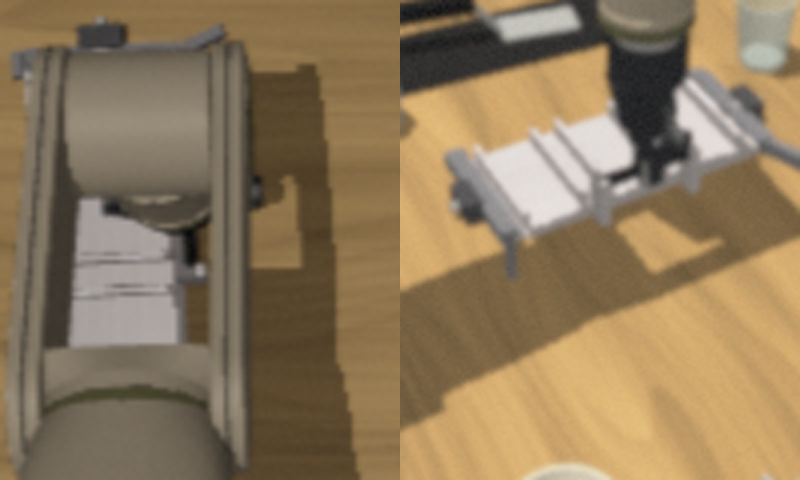

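Call:
{"method": "apply_moves", "body": {
  "deltas": [
    [0,0.05,0,0,0,0,0],
    [0,0,0,0,0,0,0]
  ]
}}

```text
time: 11.68
tool_pos: [532.7, 65.3, 43.0]
tcp_rot: [-179.5, 0.2, -177.2]
ft_force: [4.0, -27.3, 5.9]
finger_gap: 11.2
grip_force: 41.7
```

Call:
{"method": "apply_moves", "body": {
  "deltas": [
    [0,0.06,0,0,0,0,0],
    [0,0,0,0,0,0,0]
  ]
}}

```text
time: 11.92
tool_pos: [532.7, 65.5, 43.1]
tcp_rot: [-179.4, 0.2, -177.3]
ft_force: [2.2, -33.9, 7.6]
finger_gap: 11.4
grip_force: 42.0
```

Call:
{"method": "apply_moves", "body": {
  "deltas": [
    [0,-0.2,0,0,0,0,0],
    [0,-0.15,0,0,0,0,0],
    [0,0,0,0,0,0,0]
  ]
}}

```text
time: 12.3
tool_pos: [532.6, 61.9, 43.0]
tcp_rot: [180.0, 0.2, -177.2]
ft_force: [1.4, 2.1, 8.1]
finger_gap: 11.5
grip_force: 42.2
```

Call:
{"method": "apply_moves", "body": {
  "deltas": [
    [0,-0.05,0,0,0,0,0],
    [0,0,0,0,0,0,0]
  ]
}}

```text
time: 12.55
tool_pos: [532.5, 61.4, 42.9]
tcp_rot: [179.9, 0.2, -177.2]
ft_force: [1.2, 5.5, 8.6]
finger_gap: 11.3
grip_force: 42.3
```

Call:
{"method": "apply_moves", "body": {
  "deltas": [
    [0,-0.05,0,0,0,0,0],
    [0,0,0,0,0,0,0]
  ]
}}

```text
time: 12.8
tool_pos: [532.5, 60.2, 42.9]
tcp_rot: [179.9, 0.2, -177.2]
ft_force: [0.5, 7.8, 7.8]
finger_gap: 11.0
grip_force: 42.4
```

Call:
{"method": "apply_moves", "body": {
  "deltas": [
    [0,0.1,0,0,0,0,0.5],
    [0,0,0,0,0,0,0.5],
    [0,0,-0.8,0,0,0,0.5],
    [0,0,-1,0,0,0,0.5],
    [-0.7,-0.6,-1,0,0,0,0.5],
    [-0.7,-0.6,-1,0,0,0,0.5],
    [-0.7,-0.6,-1,0,0,0,0.5],
    [0,0,-1,0,0,0,0.5]
  ]
}}

```text
time: 13.8
tool_pos: [597.4, 9.6, 215.8]
tcp_rot: [-180.0, -0.1, -177.3]
ft_force: [0.0, 0.8, -0.1]
finger_gap: 43.0
grip_force: 0.0
```

```bash
python3 -c "
from h import *
shot('w6'); s=snapshot('top');cv2.imwrite('pics/top6.png',s[:,:,::-1])
w=cv2.imread('pics/w6.png')
cv2.imwrite('pics/c6.png',cv2.resize(w[:300,180:560],None,fx=2,fy=2,interpolation=cv2.INTER_CUBIC))"
```

```text
w6 13.8 [597.4   9.6 215.8] [-1.7997e+02 -6.0000e-02 -1.7730e+02] 42.978702420740895
```

View pics/c6.png

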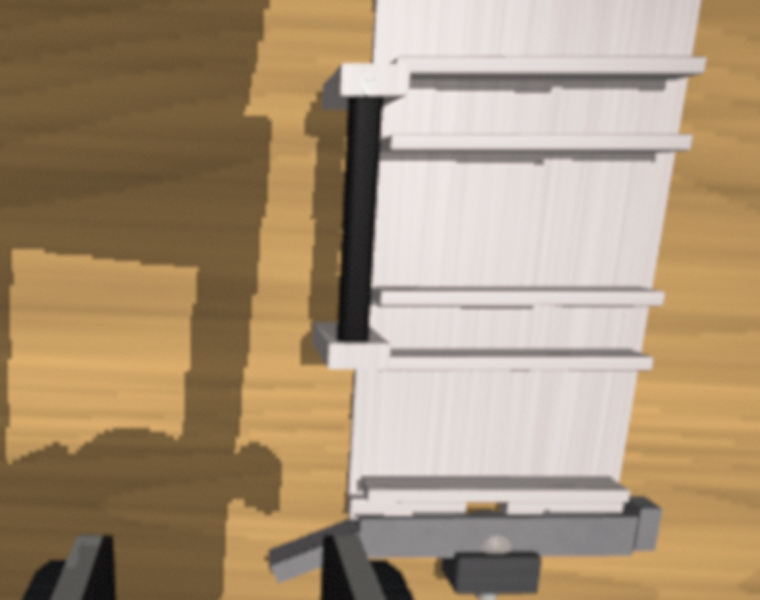

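Crop of the wrist view: the grid lies between the rails. Its far-side notch is at crop (467–507,507), the catch's ball at (497,543) and block at (490,572). The stop inner face is at about (633,520) and the grid's +y edge at about (624,480).

```bash
python3 - <<'E'
from h import *
np.set_printoptions(precision=1,suppress=True)
C=ld('w6'); t=lambda u,v:(180+u/2,v/2)
a=np.radians(2.8)
for n,u,v,z in [("notch L",467,507,11),("notch R",507,507,11),("notch L4",467,507,4),("ball",497,543,19),("ball15",497,543,15),("block",490,556,15),("stop in",633,520,19),("stop out",659,512,19),("grid edge",622,480,4),("rib end +y",630,492,24),("rib end -y",359,492,24),("bar far end",352,340,52),("bar near",365,98,52),("edge-y",350,514,11),("edge-y4",350,480,4)]:
    p=atz(C,*t(u,v),z); d=p[:2]-[526.5,136]
    print(n,p,"st:",d@[np.cos(a),np.sin(a)],d@[-np.sin(a),np.cos(a)])
E
```

```text
notch L [659.6 131.2  11. ] st: 132.69895443943315 -11.26518346730124
notch R [658.7 150.3  11. ] st: 132.73147275988794 7.872373208949764
notch L4 [662.5 133.9   4. ] st: 135.72487252648898 -8.760170510793808
ball [674.  145.1  19. ] st: 147.75661466089647 1.8831224141602922
ball15 [675.9 146.8  15. ] st: 149.7132845508566 3.5113478841878685
block [682.9 144.5  15. ] st: 156.61120840819765 0.8795375132735247
stop in [659.2 207.   19. ] st: 135.9852402008549 64.45874272644667
stop out [654.6 218.3  19. ] st: 131.92786141783955 75.96701547702065
grid edge [644.9 206.6   4. ] st: 121.72823069205919 64.73349777525979
rib end +y [643.3 199.6  24. ] st: 119.7828259669727 57.83809567757603
rib end -y [649.2  75.9  24. ] st: 119.57287682030781 -65.97404446822459
bar far end [574.3  60.4  52. ] st: 44.03522579202831 -77.82805426072916
bar near [486.9  56.3  52. ] st: -43.417361130352326 -77.67111151900112
edge-y [665.9  75.7  11. ] st: 136.24183411445767 -67.0567707250411
edge-y4 [651.1  75.4   4. ] st: 121.50584775176341 -66.62445589325709
```

Call:
{"method": "apply_moves", "body": {
  "deltas": [
    [0.7,0.58,0.8,0,0,0,0.5],
    [0.7,0.58,0.8,0,0,0,0.5],
    [0.69,0.57,0.8,0,0,0,0.5],
    [0,0,0.9,0,0,0,0.5],
    [0,0,0.9,0,0,0,0.5],
    [0,0,0.9,0,0,0,0.5],
    [0,0,0.67,0,0,0,0.5],
    [0,0,0,0,0,0,0.5]
  ]
}}

```text
time: 14.9
tool_pos: [528.7, 59.9, 39.4]
tcp_rot: [180.0, -0.3, -177.2]
ft_force: [-0.3, 0.1, -0.3]
finger_gap: 43.1
grip_force: 0.0
```

Call:
{"method": "apply_moves", "body": {
  "deltas": [
    [0,0,0,0,0,0,0],
    [0,0,0,0,0,0,0],
    [0,0,0,0,0,0,0],
    [0,0,0,0,0,0,0]
  ]
}}

```text
time: 15.4
tool_pos: [532.5, 60.2, 43.6]
tcp_rot: [180.0, 0.1, -177.2]
ft_force: [-0.8, 1.0, 6.8]
finger_gap: 11.3
grip_force: 40.1
```

Call:
{"method": "apply_moves", "body": {
  "deltas": [
    [0,0.1,0,0,0,0,0],
    [0,0,0,0,0,0,0]
  ]
}}

```text
time: 15.65
tool_pos: [532.6, 62.3, 43.6]
tcp_rot: [-179.9, 0.1, -177.2]
ft_force: [0.8, -4.8, 6.0]
finger_gap: 11.0
grip_force: 40.2
```

Call:
{"method": "apply_moves", "body": {
  "deltas": [
    [0,0.1,0,0,0,0,0],
    [0,0,0,0,0,0,0]
  ]
}}

```text
time: 15.9
tool_pos: [532.9, 65.0, 43.6]
tcp_rot: [-179.9, 0.2, -177.2]
ft_force: [2.5, -5.6, 3.2]
finger_gap: 11.1
grip_force: 39.9
```

Call:
{"method": "apply_moves", "body": {
  "deltas": [
    [0,0.1,0,0,0,0,0],
    [0,0,0,0,0,0,0]
  ]
}}

```text
time: 16.15
tool_pos: [532.9, 65.3, 43.6]
tcp_rot: [-179.6, 0.2, -177.2]
ft_force: [2.0, -19.5, 3.8]
finger_gap: 11.0
grip_force: 40.3
```

Call:
{"method": "apply_moves", "body": {
  "deltas": [
    [0,-0.1,0,0,0,0,0],
    [0,0,0,0,0,0,0]
  ]
}}

```text
time: 16.4
tool_pos: [532.9, 65.0, 43.6]
tcp_rot: [-179.9, 0.2, -177.2]
ft_force: [3.5, -5.5, 4.1]
finger_gap: 11.0
grip_force: 40.7
```

Call:
{"method": "apply_moves", "body": {
  "deltas": [
    [0,-0.04,0,0,0,0,0],
    [0,0,0,0,0,0,0]
  ]
}}

```text
time: 16.65
tool_pos: [532.9, 65.0, 43.6]
tcp_rot: [180.0, 0.2, -177.2]
ft_force: [3.9, -1.2, 5.7]
finger_gap: 11.3
grip_force: 40.8
```

Call:
{"method": "apply_moves", "body": {
  "deltas": [
    [0,-0.04,0,0,0,0,0],
    [0,0,0,0,0,0,0]
  ]
}}

```text
time: 16.9
tool_pos: [532.8, 64.6, 43.6]
tcp_rot: [179.9, 0.2, -177.2]
ft_force: [2.4, 2.6, 4.9]
finger_gap: 11.2
grip_force: 40.8
```

Call:
{"method": "apply_moves", "body": {
  "deltas": [
    [0,-0.04,0,0,0,0,0],
    [0,0,0,0,0,0,0]
  ]
}}

```text
time: 17.15
tool_pos: [532.8, 63.8, 43.6]
tcp_rot: [179.9, 0.2, -177.2]
ft_force: [2.2, 4.4, 5.5]
finger_gap: 11.1
grip_force: 40.9
```

Call:
{"method": "apply_moves", "body": {
  "deltas": [
    [0,-0.04,0,0,0,0,0],
    [0,0,0,0,0,0,0]
  ]
}}

```text
time: 17.4
tool_pos: [532.7, 62.8, 43.6]
tcp_rot: [179.9, 0.1, -177.2]
ft_force: [2.0, 5.9, 6.4]
finger_gap: 11.2
grip_force: 41.0
```

Call:
{"method": "apply_moves", "body": {
  "deltas": [
    [0,-0.04,0,0,0,0,0],
    [0,0,0,0,0,0,0]
  ]
}}

```text
time: 17.65
tool_pos: [532.6, 61.8, 43.6]
tcp_rot: [179.9, 0.1, -177.2]
ft_force: [2.0, 6.7, 7.9]
finger_gap: 11.1
grip_force: 41.1
```

Call:
{"method": "apply_moves", "body": {
  "deltas": [
    [0,-0.04,0,0,0,0,0],
    [0,0,0,0,0,0,0]
  ]
}}

```text
time: 17.9
tool_pos: [532.6, 60.8, 43.6]
tcp_rot: [179.8, 0.1, -177.2]
ft_force: [0.7, 6.9, 8.3]
finger_gap: 11.5
grip_force: 41.2
```

Call:
{"method": "apply_moves", "body": {
  "deltas": [
    [0,-0.04,0,0,0,0,0],
    [0,0,0,0,0,0,0]
  ]
}}

```text
time: 18.15
tool_pos: [532.6, 59.9, 43.6]
tcp_rot: [179.8, 0.1, -177.2]
ft_force: [0.7, 9.8, 9.3]
finger_gap: 11.3
grip_force: 41.3
```

Call:
{"method": "apply_moves", "body": {
  "deltas": [
    [0,0.1,0,0,0,0,0],
    [0,0.1,0,0,0,0,0],
    [0,0.1,0,0,0,0,0],
    [0,0,0,0,0,0,0]
  ]
}}

```text
time: 18.65
tool_pos: [532.8, 65.2, 43.6]
tcp_rot: [-179.8, 0.2, -177.2]
ft_force: [3.3, -10.4, 6.2]
finger_gap: 11.0
grip_force: 41.1
```

Call:
{"method": "apply_moves", "body": {
  "deltas": [
    [0,0.06,0,0,0,0,0],
    [0,0.04,0,0,0,0,0],
    [0,-0.06,0,0,0,0,0],
    [0,0,0,0,0,0,0]
  ]
}}

```text
time: 19.15
tool_pos: [532.8, 65.2, 43.6]
tcp_rot: [-179.8, 0.1, -177.2]
ft_force: [3.1, -16.1, 5.7]
finger_gap: 11.3
grip_force: 41.3
```

Call:
{"method": "apply_moves", "body": {
  "deltas": [
    [0,-0.1,0,0,0,0,0.5],
    [0,0,0,0,0,0,0.5],
    [0,0,-0.8,0,0,0,0.5],
    [0,0,-1,0,0,0,0.5],
    [-0.7,-0.6,-1,0,0,0,0.5],
    [-0.7,-0.6,-1,0,0,0,0.5],
    [-0.7,-0.6,-1,0,0,0,0.5],
    [0,0,-1,0,0,0,0.5]
  ]
}}

```text
time: 20.15
tool_pos: [597.5, 13.4, 216.7]
tcp_rot: [180.0, -0.1, -177.2]
ft_force: [0.2, 0.7, 1.4]
finger_gap: 42.9
grip_force: 0.0
```

```bash
python3 -c "
from h import *
shot('w7')
w=cv2.imread('pics/w7.png')
cv2.imwrite('pics/c7.png',cv2.resize(w[:300,180:560],None,fx=2,fy=2,interpolation=cv2.INTER_CUBIC))"
```

```text
w7 20.15 [597.5  13.4 216.7] [ 1.7998e+02 -6.0000e-02 -1.7724e+02] 42.86834096009983
```

View pics/c7.png

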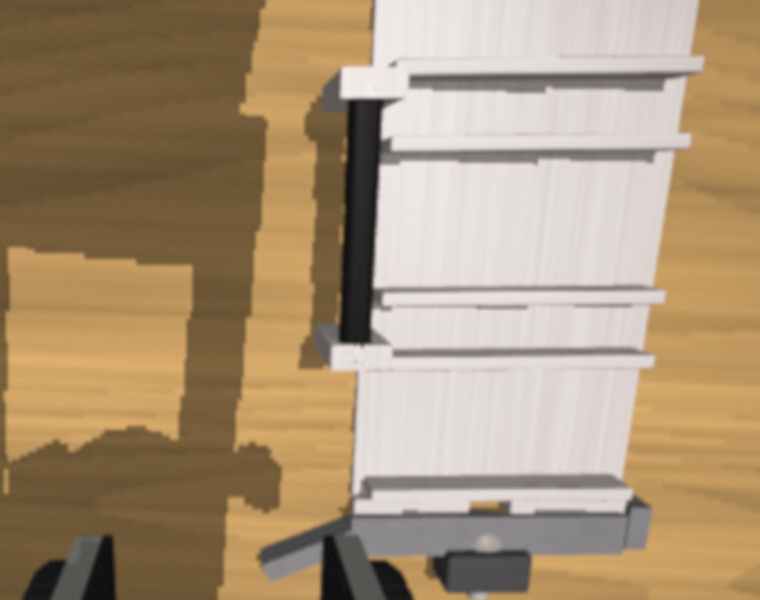

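Call:
{"method": "apply_moves", "body": {
  "deltas": [
    [0,0,-0.92,0,0,0.68,0.6],
    [0,0,-0.92,0,0,0.68,0.6],
    [0,0,-0.92,0,0,0.67,0.6],
    [0.385,0.98,0,0,0,0,0.6],
    [0.385,0.98,0,0,0,0,0.6],
    [0.385,0.98,0,0,0,0,0.6],
    [0.385,0.98,0,0,0,0,0.6],
    [0.385,0.98,0,0,0,0,0.6]
  ]
}}

```text
time: 21.2
tool_pos: [555.3, 168.1, 298.3]
tcp_rot: [180.0, -0.1, 173.5]
ft_force: [0.1, -0.0, -0.0]
finger_gap: 51.4
grip_force: 0.0
```

Call:
{"method": "apply_moves", "body": {
  "deltas": [
    [0.385,0.98,0,0,0,0,0.6],
    [0.385,0.98,0,0,0,0,0.6],
    [0.385,0.98,0,0,0,0,0.6],
    [0.385,0.98,0,0,0,0,0.6],
    [0.385,0.98,0,0,0,0,0.6],
    [0.385,0.98,0,0,0,0,0.6],
    [0.385,0.98,0,0,0,0,0.6],
    [0,0,0,0,0,0,0.6]
  ]
}}

```text
time: 22.2
tool_pos: [497.5, 382.4, 298.0]
tcp_rot: [-180.0, -0.1, 173.7]
ft_force: [0.3, 0.4, 0.2]
finger_gap: 51.5
grip_force: 0.0
```

```bash
python3 - <<'E'
from h import *
np.set_printoptions(precision=1,suppress=True)
C=ld('w7'); t=lambda u,v:(180+u/2,v/2)
for n,u,v,z in [("notch",490,507,11),("stop in",626,520,19),("rib end +y",632,492,24),("rib end -y",362,492,24),("rib59",653,361,24),("rib31",664,296,24),("rib-31",691,141,24),("rib-59",703,65,24),("rib59-",393,359,24),("rib-59-",410,70,24),("bar far end",354,343,52),("bar near",365,100,52)]:
    print(n,atz(C,*t(u,v),z))
shot('w8'); w=cv2.imread('pics/w8.png')
cv2.imwrite('pics/c8.png',np.vstack([w[:330],cv2.resize(snapshot('top')[150:300,260:440,::-1],(324,270),interpolation=cv2.INTER_CUBIC)[:, :].copy()]) if 0 else w)
cv2.imwrite('pics/top8.png',snapshot('top')[:,:,::-1])
E
```

```text
notch [659.5 146.7  11. ]
stop in [659.7 208.4  19. ]
rib end +y [643.6 205.2  24. ]
rib end -y [649.5  81.6  24. ]
rib59 [582.5 201.4  24. ]
rib31 [554.5 199.9  24. ]
rib-31 [493.1 196.9  24. ]
rib-59 [465.5 195.1  24. ]
rib59- [587.   88.5  24. ]
rib-59- [472.7  81.7  24. ]
bar far end [575.7  65.4  52. ]
bar near [487.5  60.4  52. ]
w8 22.2 [497.5 382.4 298. ] [-180.    -0.1  173.7] 51.479020311856345
```

View pics/w8.png

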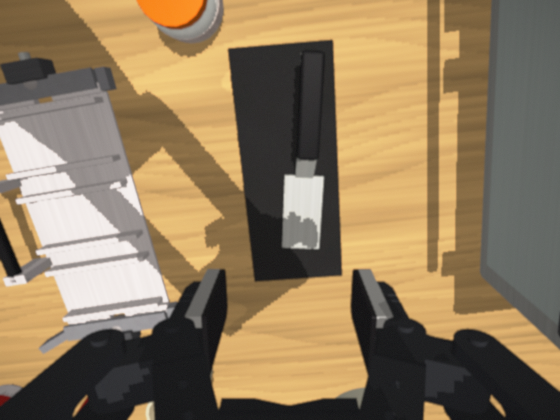

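Wrist view: mat corners at (229,48), (333,41), (342,275), (255,281). The turner handle top runs from (312,53) to (307,160), and the blade corners are (285,175), (324,177), (319,249), (283,247). The turner is still on the mat, and the grid sits in the station on the left.

```bash
python3 - <<'E'
from h import *
np.set_printoptions(precision=1,suppress=True)
C=ld('w8'); C1=ld('w1')
b=[atz(C,u,v,6) for u,v in [(285,175),(324,177),(319,249),(283,247)]]
print(b,"c",sum(b)/4)
h0,h1=atz(C,312,53,60),atz(C,307,160,60); print("handle",h0,h1,np.degrees(np.arctan2(*(h1-h0)[1::-1])), np.linalg.norm(h1-h0))
bl=(b[2]+b[3]-b[0]-b[1])/2; print("blade len/yaw",np.linalg.norm(bl),np.degrees(np.arctan2(*bl[1::-1])))
print("tri front handle/rear", tri([(C,307,160),(C1,380,200)]), tri([(C,312,53),(C1,396,110)]),"blade rear mid",tri([(C,304.5,176),(C1,366,211)]))
m=[atz(C,u,v,3) for u,v in [(229,48),(333,41),(342,275),(255,281)]]; print("mat",m,sum(m)/4)
E
```

```text
[array([506. , 376.5,   6. ]), array([513.1, 420.2,   6. ]), array([600.2, 407. ,   6. ]), array([592.9, 364.2,   6. ])] c [553.1 392.    6. ]
handle [387.3 414.8  60. ] [482.8 401.2  60. ] -8.131833352204596 96.54460118386521
blade len/yaw 87.89876929045688 -8.315938118732376
tri front handle/rear (array([481.6, 401.8,  59.3]), [np.float64(1.4889949061857457), np.float64(1.488994906185578)]) (array([385.8, 415.9,  44.8]), [np.float64(0.058768761692888964), np.float64(0.05876876169290605)]) blade rear mid (array([508.5, 398.4,   9.3]), [np.float64(0.46794295056272167), np.float64(0.46794295056273855)])
mat [array([367.7, 333.8,   3. ]), array([372.8, 441.3,   3. ]), array([639.2, 432.4,   3. ]), array([635.5, 324.2,   3. ])] [503.8 382.9   3. ]
```

Call:
{"method": "apply_moves", "body": {
  "deltas": [
    [0,0,0.9,0,0,0.42,0.6],
    [0.47,0.146,0.9,0,0,0,0.6],
    [0.47,0.146,0.9,0,0,0,0.6],
    [0.47,0.146,0.9,0,0,0,0.6],
    [0.47,0.145,0.9,0,0,0,0.6],
    [0,0,0.9,0,0,0,0.6],
    [0,0,0.9,0,0,0,0.6],
    [0,0,0,0,0,0,0.6]
  ]
}}

```text
time: 23.3
tool_pos: [444.6, 403.6, 107.4]
tcp_rot: [-179.8, -0.2, 171.5]
ft_force: [-0.4, 0.4, -0.5]
finger_gap: 51.1
grip_force: 0.0
```

```bash
python3 - <<'E'
from h import *
shot('w9')
E
```

```text
w9 23.3 [444.6 403.6 107.4] [-179.76   -0.22  171.52] 51.136124697966245
```

View pics/w9.png

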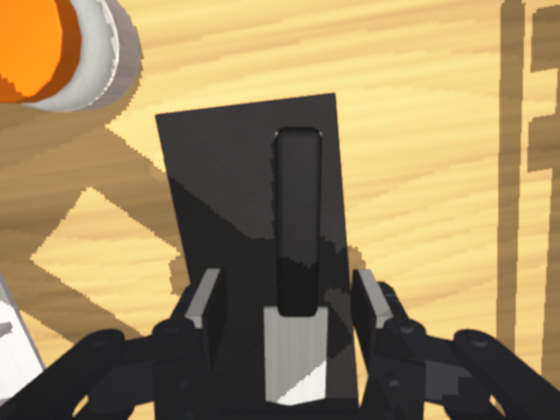

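Wrist view: the handle is vertical in the image, from (298,130) to (298,315), about 10 px right of the jaw midline (288). It needs about +4.5 mm along tool y.

```bash
python3 - <<'E'
from h import *
C=ld('w9'); s=sense(); a=np.radians(s["tcp_rot"][2])
for p in (atz(C,298.5,130,60),atz(C,298,315,60)):
    d=p-s["tool_pos"]; print(p.round(1),"tool xy",d[:2]@[np.cos(a),np.sin(a)],d[:2]@[np.sin(a),-np.cos(a)])
E
```

```text
[384.6 415.9  60. ] tool xy 62.035417152313485 2.3304713843363243
[480.2 402.2  60. ] tool xy -34.533692942824985 2.8133008981002416
```

Call:
{"method": "apply_moves", "body": {
  "deltas": [
    [0.05,0.1,0.7,0,0,0,0.6],
    [0,0,0.7,0,0,0,0.6],
    [0,0,0.68,0,0,0,0.6],
    [0,0,0,0,0,0,0.6],
    [0,0,0,0,0,0,0],
    [0,0,0,0,0,0,0],
    [0,0,0,0,0,0,0],
    [0,0,0,0,0,0,0]
  ],
  "grip_force": 80
}}

```text
time: 24.35
tool_pos: [445.6, 409.5, 48.8]
tcp_rot: [179.9, 0.1, 171.6]
ft_force: [-0.5, 1.4, 3.4]
finger_gap: 20.7
grip_force: 80.3
```

Call:
{"method": "apply_moves", "body": {
  "deltas": [
    [0,0,-0.4,0,0,0,0],
    [0,0,-0.8,0,0,-0.26,0],
    [0,0,-1,0,0,-0.26,0],
    [0,0,-1,0,0,-0.26,0],
    [0,0,-1,0,0,-0.26,0],
    [0,0,-1,0,0,-0.26,0],
    [0,0,-1,0,0,-0.26,0],
    [0,0,-1,0,0,-0.26,0]
  ]
}}

```text
time: 25.35
tool_pos: [444.6, 408.6, 265.3]
tcp_rot: [-180.0, -0.0, 180.0]
ft_force: [-0.1, -0.0, -2.2]
finger_gap: 20.5
grip_force: 80.0
```

Call:
{"method": "apply_moves", "body": {
  "deltas": [
    [-0.16,-0.5,0,0,0,0,0],
    [-0.16,-0.98,0,0,0,0,0],
    [-0.16,-0.98,0,0,0,0,0],
    [-0.16,-0.98,0,0,0,0,0],
    [-0.16,-0.98,0,0,0,0,0],
    [-0.16,-0.98,0,0,0,0,0],
    [-0.16,-0.98,0,0,0,0,0],
    [-0.16,-0.98,0,0,0,0,0]
  ]
}}

```text
time: 26.35
tool_pos: [482.2, 185.9, 262.0]
tcp_rot: [-179.9, -0.1, 179.9]
ft_force: [-0.4, 0.2, -1.7]
finger_gap: 20.8
grip_force: 79.9
```

Call:
{"method": "apply_moves", "body": {
  "deltas": [
    [-0.16,-0.98,0,0,0,0,0],
    [-0.16,-0.98,0,0,0,0,0],
    [-0.16,-0.98,0,0,0,0,0],
    [-0.16,-0.98,0,0,0,0,0],
    [-0.16,-0.98,0,0,0,0,0],
    [-0.16,-0.98,0,0,0,0,0],
    [-0.16,-0.98,0,0,0,0,0],
    [-0.16,-0.98,0,0,0,0,0]
  ]
}}

```text
time: 27.35
tool_pos: [519.9, -48.8, 262.0]
tcp_rot: [180.0, -0.2, 179.9]
ft_force: [-0.1, 0.0, -1.4]
finger_gap: 20.8
grip_force: 79.9
```

Call:
{"method": "apply_moves", "body": {
  "deltas": [
    [-0.16,-0.98,0,0,0,0,0],
    [-0.16,-0.98,0,0,0,0,0],
    [-0.16,-0.98,0,0,0,0,0],
    [-0.16,-0.98,0,0,0,0,0],
    [-0.16,-0.98,0,0,0,0,0],
    [-0.16,-0.98,0,0,0,0,0],
    [-0.16,-0.5,0,0,0,0,0],
    [0,0,0,0,0,0,0]
  ]
}}

```text
time: 28.35
tool_pos: [553.8, -239.3, 262.7]
tcp_rot: [179.9, -0.1, 179.8]
ft_force: [0.5, 0.5, -0.6]
finger_gap: 20.5
grip_force: 80.0
```

```bash
python3 - <<'E'
from h import *
shot('w10'); w=cv2.imread('pics/w10.png'); cv2.imwrite('pics/c10.png',cv2.resize(w[:420],(800,600),interpolation=cv2.INTER_CUBIC))
E
```

```text
w10 28.35 [ 553.8 -239.3  262.7] [ 1.7995e+02 -1.0000e-01  1.7981e+02] 20.499346311572662
```

View pics/c10.png

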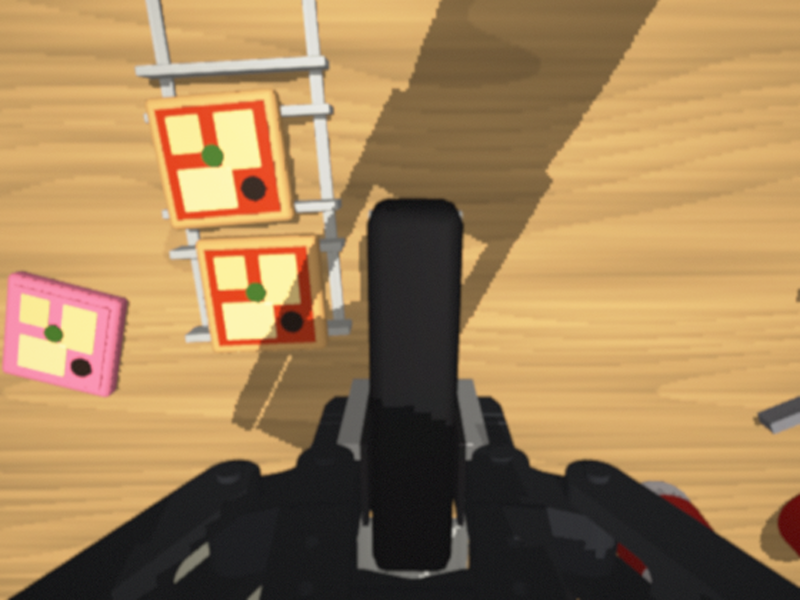

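Crop (scale 1.43): the rack ribs' +y ends are at (326,62), (330,109), (337,207), (343,243), (350,327), and the -y ends at (137,72), (170,254), (187,337). Pizza top corners: upper pizza (148,103), (275,91), (291,221), (176,227); lower pizza (198,238), (319,236), (325,346), (213,350). The pink square at (65,333) is the decoy.

```bash
cat > rk.py <<'E'
from h import *
np.set_printoptions(precision=1,suppress=True)
C=ld('w10'); k=1/1.42857
X=[-59,-31,31,59,121]
obs=[((x,60),p) for x,p in zip(X,[(326,62),(330,109),(337,207),(343,243),(350,327)])]+[((-59,-60),(137,72)),((59,-60),(170,254)),((121,-60),(187,337))]
M=np.array([o[0] for o in obs],float); W=np.array([atz(C,o[1][0]*k,o[1][1]*k,24)[:2] for o in obs])
def fit(M,W):
    a=M-M.mean(0); b=W-W.mean(0); th=np.arctan2((a[:,0]*b[:,1]-a[:,1]*b[:,0]).sum(),(a*b).sum()); Rm=np.array([[np.cos(th),-np.sin(th)],[np.sin(th),np.cos(th)]])
    t=W.mean(0)-Rm@M.mean(0); return t,np.degrees(th),W-(M@Rm.T+t), Rm
t,th,res,Rm=fit(M,W); print("rack",t,th); print(res)
q=np.array([[-41,-41],[-41,41],[41,41],[41,-41]],float)
for n,c in (("B",[(148,103),(275,91),(291,221),(176,227)]),("A",[(198,238),(319,236),(325,346),(213,350)])):
    P=np.array([atz(C,u*k,v*k,39)[:2] for u,v in c]); tp,tt,rr,_=fit(q,P); print(n,tp,tt,"in rack",Rm.T@(tp-t)); print(rr)
E
python3 rk.py
```

```text
rack [ 492.9 -350.6] 2.8083633155508605
[[ 1.5  0.1]
 [ 1.2 -0.1]
 [ 1.6 -1.5]
 [-1.8  0.2]
 [-2.3 -0.3]
 [ 1.1  0.8]
 [-0.4 -0.1]
 [-0.9  0.9]]
B [ 492.6 -359.6] 3.9893264311871084 in rack [-0.7 -8.9]
[[ 2.5  1.8]
 [ 1.6 -1.7]
 [-1.1 -3.2]
 [-3.1  3.1]]
A [ 579.3 -340.9] 0.8559630743236175 in rack [86.8  5.5]
[[ 1.7  1.5]
 [ 1.9 -0.8]
 [-2.5 -2. ]
 [-1.   1.2]]
```

```bash
cat >> rk.py <<'E'
print('--- w3'); C3=ld('w3')
W3=np.array([atz(C3,u,v,24)[:2] for u,v in [(65,15),(86,129),(95,174),(110,263)]]); print(fit(np.array([[-121,60],[-59,60],[-31,60],[31,60.]]),W3)[:3])
print('--- top'); T=cam("top"); tt=lambda u,v:(265+u/5,170+v/5)
o=[((-121,60),(454,462)),((-59,60),(450,369)),((-31,60),(443,327)),((31,60),(437,237)),((59,60),(433,198)),((121,60),(429,107)),((-121,-60),(636,455)),((-59,-60),(628,361)),((-31,-60),(625,320)),((31,-60),(616,230)),((59,-60),(612,187)),((121,-60),(605,100))]
print(fit(np.array([a for a,_ in o],float),np.array([atz(T,*tt(*b),24)[:2] for _,b in o]))[:3])
print(W)
E
python3 rk.py | sed -n '/w3/,$p'
```

```text
--- w3
(array([ 491.9, -342.1]), np.float64(3.184107087086777), array([[ 3.2,  0. ],
       [ 1. ,  0. ],
       [-0.4,  0.4],
       [-3.7, -0.5]]))
--- top
(array([ 490.5, -352.1]), np.float64(2.7562643877398667), array([[ 1. ,  0.8],
       [ 0.7, -1.2],
       [ 0.8,  1.4],
       [-0.2,  0.9],
       [-1.5,  1.6],
       [-0.6, -0.2],
       [ 0.1, -0.4],
       [ 0.6, -0.6],
       [ 0.1, -1.1],
       [-0.8, -0.4],
       [ 0.7, -0.2],
       [-1. , -0.7]]))
[[ 432.5 -293.5]
 [ 460.2 -292.3]
 [ 522.5 -290.6]
 [ 547.1 -287.6]
 [ 608.5 -285.1]
 [ 437.9 -412.6]
 [ 554.4 -407.7]
 [ 615.7 -403.7]]
```

Call:
{"method": "apply_moves", "body": {
  "deltas": [
    [-0.13,0.9,0,0,0,0,0],
    [-0.13,1,0,0,0,0,0],
    [-0.13,1,0,0,0,0,0],
    [-0.13,1,0,0,0,0,0],
    [0,0,0.2,0,0,1,0],
    [0,0,0.2,0,0,1,0],
    [0,0,0.2,0,0,1,0],
    [0,0,0.2,0,0,1,0]
  ]
}}

```text
time: 29.4
tool_pos: [569.9, -120.1, 239.7]
tcp_rot: [180.0, -0.0, 161.5]
ft_force: [-0.6, 0.1, -2.3]
finger_gap: 20.6
grip_force: 79.8
```

Call:
{"method": "apply_moves", "body": {
  "deltas": [
    [0,0,0.2,0,0,1,0],
    [0,0,0.2,0,0,1,0],
    [0,0,0.2,0,0,1,0],
    [0,0,0.2,0,0,1,0],
    [0,0,0.2,0,0,1,0],
    [0,0,0.2,0,0,1,0],
    [0,0,0.2,0,0,1,0],
    [0,0,0.2,0,0,1,0]
  ]
}}

```text
time: 30.4
tool_pos: [569.9, -120.2, 191.7]
tcp_rot: [180.0, -0.0, 124.8]
ft_force: [-0.3, 0.6, -1.5]
finger_gap: 20.7
grip_force: 79.8
```

Call:
{"method": "apply_moves", "body": {
  "deltas": [
    [0,0,0.2,0,0,1,0],
    [0,0,0.2,0,0,1,0],
    [0,0,0.2,0,0,1,0],
    [0,0,0.2,0,0,1,0],
    [0,0,0.2,0,0,1,0],
    [0,0,0.2,0,0,1,0],
    [0,0,0.2,0,0,1,0],
    [0,0,0,0,0,0,0]
  ]
}}

```text
time: 31.4
tool_pos: [569.6, -120.3, 149.3]
tcp_rot: [-179.9, -0.0, 92.9]
ft_force: [-0.2, 1.0, -0.9]
finger_gap: 20.8
grip_force: 79.8
```

Call:
{"method": "apply_moves", "body": {
  "deltas": [
    [0,0,0.3,0,0,0,0],
    [0,0,0,0,0,0,0]
  ]
}}

```text
time: 31.65
tool_pos: [569.6, -121.2, 140.0]
tcp_rot: [-179.9, -0.0, 92.9]
ft_force: [-0.4, -0.3, -1.5]
finger_gap: 20.8
grip_force: 79.9
```

Call:
{"method": "apply_moves", "body": {
  "deltas": [
    [0,0.02,0.55,0,0,0,0],
    [0,0,0.55,0,0,0,0],
    [0,0,0.55,0,0,0,0],
    [0,0,0.55,0,0,0,0],
    [0,0,0.55,0,0,0,0],
    [0,0,0,0,0,0,0]
  ]
}}

```text
time: 32.4
tool_pos: [569.3, -121.2, 56.1]
tcp_rot: [-179.8, -0.1, 92.8]
ft_force: [-0.1, -0.2, -1.9]
finger_gap: 20.5
grip_force: 79.9
```

```bash
cat >> h.py <<'E'
def frame(o,yaw):
    a=np.radians(yaw); return np.array(o,float),np.array([[np.cos(a),-np.sin(a)],[np.sin(a),np.cos(a)]])
RACK=frame((491.5,-351),2.8); GRID=frame((527.5,138.3),2.9)
def rel(F,p): return F[1].T@(np.asarray(p)[:2]-F[0])
def bladeseg(name,im,p,z,r=22):
    C=cam(name); u,v=proj(C,[*p,z]); u,v=int(u),int(v)
    h=cv2.cvtColor(im[v-r:v+r,u-r:u+r],cv2.COLOR_RGB2HSV); m=((h[...,1]<45)&(h[...,2]>90)).astype(np.uint8)
    n,l,st,c=cv2.connectedComponentsWithStats(m); 
    if n<2: return None
    i=1+np.argmax(st[1:,4]); ys,xs=np.where(l==i); rc=cv2.minAreaRect(np.stack([xs+u-r,ys+v-r],1).astype(np.float32))
    b=np.array([atz(C,*q,z)[:2] for q in cv2.boxPoints(rc)]); return rc,st[i,4],b
E
python3 - <<'E'
from h import *
np.set_printoptions(precision=1,suppress=True,linewidth=150)
s=sense(); p=s["tool_pos"]; a=np.radians(s["tcp_rot"][2]); tip=-np.array([np.cos(a),np.sin(a)]); bc=p[:2]+109*tip
print(p,s["tcp_rot"],"blade centre pred",bc,"rack",rel(RACK,bc),s["wrist_torque"])
for n in ("top","side"):
    im=snapshot(n); cv2.imwrite(f"pics/{n}11.png",im[:,:,::-1]); x=bladeseg(n,im,bc,p[2]-42.8)
    if x: print(n,x, x[2].mean(0), rel(RACK,x[2].mean(0)))
E
```

```text
[ 569.3 -121.2   56.1] [-179.8   -0.1   92.8] blade centre pred [ 574.7 -230. ] rack [ 89.  116.8] [ 0.1 -0.  -0. ]
top (((338.5, 202.0), (12.0, 15.0), 90.0), np.int32(193), array([[ 593.8, -220.1],
       [ 594. , -271.6],
       [ 552.3, -270.6],
       [ 552.1, -219.4]])) [ 573.  -245.4] [ 86.6 101.5]
side (((334.09014892578125, 253.0081787109375), (43.148433685302734, 15.236390113830566), 50.19443130493164), np.int32(536), array([[ 551.5, -155.3],
       [ 598.2, -138. ],
       [ 600.6, -269.5],
       [ 556.9, -283. ]])) [ 576.8 -211.5] [ 92.  135.2]
```

Call:
{"method": "apply_moves", "body": {
  "deltas": [
    [-0.2,0.03,0,0,0,0,0],
    [-0.3,0,0,0,0,0,0],
    [-0.3,0,0,0,0,0,0],
    [-0.3,0,0,0,0,0,0],
    [0,0,0,0,0,0,0]
  ]
}}

```text
time: 33.12
tool_pos: [573.4, -155.5, 58.4]
tcp_rot: [180.0, 0.0, 92.8]
ft_force: [0.1, -0.2, -0.7]
finger_gap: 20.4
grip_force: 79.9
```

Call:
{"method": "apply_moves", "body": {
  "deltas": [
    [-0.3,0,0,0,0,0,0],
    [-0.3,0,0,0,0,0,0],
    [-0.3,0,0,0,0,0,0],
    [-0.3,0,0,0,0,0,0],
    [0,0,0,0,0,0,0]
  ]
}}

```text
time: 33.75
tool_pos: [575.2, -191.4, 58.5]
tcp_rot: [180.0, 0.0, 92.8]
ft_force: [-0.3, 1.2, -1.6]
finger_gap: 20.4
grip_force: 79.9
```

```bash
python3 - <<'E'
from h import *
s=sense(); p=s["tool_pos"]; a=np.radians(s["tcp_rot"][2]); bc=p[:2]-109*np.array([np.cos(a),np.sin(a)])
print(p,"rack",rel(RACK,bc),s["wrist_torque"],s["ft_force"])
for n in ("top","side"): cv2.imwrite(f"pics/{n}12.png",snapshot(n)[:,:,::-1])
E
```

```text
[ 575.16973897 -191.35655438   58.46379603] rack [91.3230568  46.36561521] [ 0.15688344  0.05861425 -0.01727478] [-0.31371358  1.2203174  -1.62314539]
```

Call:
{"method": "apply_moves", "body": {
  "deltas": [
    [-0.3,-0.02,0,0,0,0,0],
    [-0.3,0,0,0,0,0,0],
    [-0.3,0,0,0,0,0,0],
    [-0.3,0,0,0,0,0,0],
    [0,0,0,0,0,0,0]
  ]
}}

```text
time: 34.48
tool_pos: [576.3, -227.4, 58.4]
tcp_rot: [180.0, 0.0, 92.8]
ft_force: [-0.0, 0.9, -2.4]
finger_gap: 20.4
grip_force: 79.9
```

Call:
{"method": "apply_moves", "body": {
  "deltas": [
    [0,0,-0.15,0,0,0,0],
    [0,0,-0.15,0,0,0,0],
    [0,0,0,0,0,0,0]
  ]
}}

```text
time: 34.85
tool_pos: [576.8, -226.4, 68.2]
tcp_rot: [179.9, 0.0, 92.8]
ft_force: [-0.7, -0.1, -2.3]
finger_gap: 20.9
grip_force: 79.8
```

Call:
{"method": "apply_moves", "body": {
  "deltas": [
    [0,0,-0.2,0,0,0,0],
    [0,0,-0.2,0,0,0,0],
    [0,0,-0.2,0,0,0,0],
    [0,0,-0.2,0,0,0,0],
    [0,0,0,0,0,0,0]
  ]
}}

```text
time: 35.48
tool_pos: [576.8, -226.8, 92.3]
tcp_rot: [179.9, 0.0, 92.8]
ft_force: [0.5, -0.4, -2.5]
finger_gap: 20.6
grip_force: 79.8
```

```bash
python3 - <<'E'
from h import *
np.set_printoptions(precision=2,suppress=True)
s=sense(); p=s["tool_pos"]; a=np.radians(s["tcp_rot"][2]); bc=p[:2]-109*np.array([np.cos(a),np.sin(a)])
print(p,"rack",rel(RACK,bc),s["wrist_torque"],s["ft_force"])
def redpizza(name,z,p0=None,rad=90):
    im=snapshot(name); C=cam(name); h=cv2.cvtColor(im,cv2.COLOR_RGB2HSV)
    red=(((h[...,0]<8)|(h[...,0]>174))&(h[...,1]>150)&(h[...,2]>90)).astype(np.uint8)
    red=cv2.morphologyEx(red,cv2.MORPH_CLOSE,np.ones((7,7)))
    n,l,st,c=cv2.connectedComponentsWithStats(red)
    for i in range(1,n):
        if 60<st[i,4]<1200:
            q=atz(C,*c[i],z); print(name,c[i],st[i,4],q)
    cv2.imwrite(f"pics/{name}13.png",im[:,:,::-1])
redpizza("top",39); redpizza("side",39)
E
```

```text
[ 576.81 -226.76   92.32] rack [91.33 10.93] [ 0.25  0.02 -0.  ] [ 0.46 -0.43 -2.5 ]
top [235.43 135.45] 176 [799.61 108.39  39.  ]
side [370.77 187.43] 120 [794.72 -61.49  39.  ]
side [339.64 290.  ] 64 [ 513.16 -336.09   39.  ]
```

```bash
cat >> h.py <<'E'
def orange(name,tag,P,z,r=24,show=False):
    """pizza top (any non-wood colour incl. red/crust): find red frame in ROI"""
    im=cv2.imread(f"pics/{tag}.png"); C=cam(name); u,v=[int(round(x)) for x in proj(C,[*P,z])]
    roi=im[v-r:v+r,u-r:u+r].astype(int); b,g,rr=roi[...,0],roi[...,1],roi[...,2]
    m=((rr-g>60)&(g<120)).astype(np.uint8)
    m=cv2.morphologyEx(m,cv2.MORPH_CLOSE,np.ones((9,9),np.uint8)); n,l,st,c=cv2.connectedComponentsWithStats(m)
    if n<2: return None
    i=1+np.argmax(st[1:,4]); ys,xs=np.where(l==i); rc=cv2.minAreaRect(np.stack([xs+u-r,ys+v-r],1).astype(np.float32))
    q=np.array([atz(C,*k,z)[:2] for k in cv2.boxPoints(rc)]); return q.mean(0),st[i,4],[np.linalg.norm(q[0]-q[1]),np.linalg.norm(q[1]-q[2])],np.degrees(np.arctan2(*(q[1]-q[0])[::-1]))%90
E
python3 - <<'E'
from h import *
np.set_printoptions(precision=1,suppress=True)
print(orange("top","top0",(579.5,-341),39),orange("top","top0",(492,-360),39))
print(orange("side","side0",(579.5,-341),39),orange("side","side0",(492,-360),39))
for n in ("top","side"): print(n,orange(n,n+"13",(581,-343),64),orange(n,n+"13",(492,-360),39))
E
```

```text
(array([ 556.2, -348.9]), np.int32(591), [np.float64(73.32473688948569), np.float64(129.22367283218577)], np.float64(15.00717979187921)) (array([ 517.6, -357.1]), np.int32(666), [np.float64(73.84566888394961), np.float64(127.94891409527295)], np.float64(13.876145805687031))
(array([ 588.1, -341.6]), np.int32(371), [np.float64(90.43443684081899), np.float64(74.04668904995991)], np.float64(2.344550355791218)) (array([ 498.3, -360.3]), np.int32(371), [np.float64(85.73797128840411), np.float64(72.80560610470681)], np.float64(6.44538948849489))
top (array([ 554.2, -361.7]), np.int32(241), [np.float64(53.13998432976874), np.float64(100.48864156727934)], np.float64(0.22040151005236908)) (array([ 513.3, -360.5]), np.int32(478), [np.float64(67.92603529782966), np.float64(112.12540639580988)], np.float64(6.611203148055196))
side (array([ 588.4, -342.8]), np.int32(310), [np.float64(77.11233553477157), np.float64(88.44612752098736)], np.float64(18.52617020710427)) (array([ 501.9, -359.7]), np.int32(310), [np.float64(81.08143719055592), np.float64(69.78592387990706)], np.float64(2.8491857672230423))
```

Call:
{"method": "apply_moves", "body": {
  "deltas": [
    [0,0,-0.4,0,0,0,0],
    [0,0,-0.7,0,0,0,0],
    [0,0,-0.7,0,0,0,0],
    [0,0,-0.4,0,0,0,0],
    [0.3,0,0,0,0,0,0],
    [0.6,0.1,0,0,0,0,0],
    [0.8,0.1,0,0,0,0,0],
    [0.8,0.1,0,0,0,0,0]
  ]
}}

```text
time: 36.58
tool_pos: [580.8, -148.8, 155.9]
tcp_rot: [-179.9, -0.1, 92.8]
ft_force: [0.1, -0.7, -2.3]
finger_gap: 20.3
grip_force: 79.8
```

Call:
{"method": "apply_moves", "body": {
  "deltas": [
    [0.8,0.1,0,0,0,0,0],
    [0.8,0.1,0,0,0,0,0],
    [0.8,0.1,0,0,0,0,0],
    [0.8,0.1,0,0,0,0,0],
    [0.8,0.1,0,0,0,0,0],
    [0.8,0.1,0,0,0,0,0],
    [0.8,0.1,0,0,0,0,0],
    [0.8,0.1,0,0,0,0,0]
  ]
}}

```text
time: 37.58
tool_pos: [594.9, 44.0, 156.0]
tcp_rot: [-179.9, -0.0, 92.9]
ft_force: [0.4, 0.3, -2.1]
finger_gap: 20.8
grip_force: 79.8
```

Call:
{"method": "apply_moves", "body": {
  "deltas": [
    [0.8,0.1,0,0,0,0,0],
    [0.8,0.1,0,0,0,0,0],
    [0.8,0.1,0,0,0,0,0],
    [0.8,0.1,0,0,0,0,0],
    [0.8,0.1,0,0,0,0,0],
    [0.8,0.1,0,0,0,0,0],
    [0.5,0.1,0,0,0,0,0],
    [0.3,0.1,0,0,0,0,0]
  ]
}}

```text
time: 38.58
tool_pos: [611.6, 211.9, 157.1]
tcp_rot: [-180.0, 0.0, 92.9]
ft_force: [-0.1, 0.3, -1.8]
finger_gap: 20.4
grip_force: 79.8
```

```bash
cat >> h.py <<'E'
def where(F,t=None):
    s=sense(); p=s["tool_pos"]; a=np.radians(s["tcp_rot"][2]); bc=p[:2]-109*np.array([np.cos(a),np.sin(a)])
    print("TCP",p.round(1),s["tcp_rot"].round(2),"blade in frame",rel(F,bc).round(1),"tau",s["wrist_torque"].round(2),"F",s["ft_force"].round(1),"t",s["time"])
    if t:
        for n in ("top","side"): cv2.imwrite(f"pics/{n}{t}.png",snapshot(n)[:,:,::-1])
    return bc,p[2]-45.8
E
python3 -c "
from h import *
bc,z=where(GRID,14)
for n in ('top','side'): print(n,orange(n,n+'14',bc,z+18))"
```

```text
TCP [611.6 211.9 157.1] [-1.7997e+02  1.0000e-02  9.2880e+01] blade in frame [ 87.7 -39.8] tau [0.16 0.01 0.03] F [-0.1  0.3 -1.8] t 38.575
top (array([616.15952277,  95.43199366]), np.int32(256), [np.float64(66.49294359719416), np.float64(67.98819617445865)], np.float64(0.24702272900256617))
side (array([627.84487484, 101.39013699]), np.int32(56), [np.float64(20.78441301405919), np.float64(74.6503814885481)], np.float64(64.35556996725761))
```

Call:
{"method": "apply_moves", "body": {
  "deltas": [
    [0.3,0.03,0,0,0,0,0],
    [0.5,0.04,0,0,0,0,0],
    [0.47,0.03,0,0,0,0,0],
    [0.3,0,0.3,0,0,0,0],
    [0,0,0.6,0,0,0,0],
    [0,0,0.7,0,0,0,0],
    [0,0,0.6,0,0,0,0],
    [0,0,0.3,0,0,0,0]
  ]
}}

```text
time: 39.67
tool_pos: [611.3, 257.2, 79.7]
tcp_rot: [-179.8, 0.1, 92.8]
ft_force: [-1.2, -0.3, -2.0]
finger_gap: 20.3
grip_force: 79.8
```

Call:
{"method": "apply_moves", "body": {
  "deltas": [
    [0,0,0,0,0,0,0],
    [0,0,0,0,0,0,0]
  ]
}}

```text
time: 39.92
tool_pos: [613.1, 258.1, 83.3]
tcp_rot: [179.9, -0.0, 92.8]
ft_force: [0.3, 1.0, -1.3]
finger_gap: 20.5
grip_force: 79.8
```

```bash
python3 -c "
from h import *
bc,z=where(GRID,15)
for n in ('top','side'):
    q=orange(n,n+'15',bc,z+18); print(n,q, rel(GRID,q[0]))"
```

```text
TCP [613.1 258.1  83.3] [ 1.7992e+02 -2.0000e-02  9.2820e+01] blade in frame [91.4  6.3] tau [ 0.19  0.03 -0.02] F [ 0.3  1.  -1.3] t 39.925
top (array([616.2816225 , 154.30759117]), np.int32(181), [np.float64(40.011748257795276), np.float64(64.69854714973562)], np.float64(0.23857224224727247)) [89.47779606 11.49536786]
side (array([625.31837488, 147.83834302]), np.int32(224), [np.float64(84.08077127448566), np.float64(75.7578336431705)], np.float64(3.25718716893031)) [98.17567729  4.57720863]
```

Call:
{"method": "apply_moves", "body": {
  "deltas": [
    [0,-0.02,0.2,0,0,0,0],
    [0,0,0.2,0,0,0,0],
    [0,0,0.2,0,0,0,0],
    [0,0,0,0,0,0,0]
  ]
}}

```text
time: 40.52
tool_pos: [611.2, 257.7, 63.3]
tcp_rot: [-179.9, 0.0, 92.8]
ft_force: [-0.4, -0.3, -1.6]
finger_gap: 20.8
grip_force: 79.9
```

Call:
{"method": "apply_moves", "body": {
  "deltas": [
    [0,0,0.15,0,0,0,0],
    [0,0,0.15,0,0,0,0],
    [0,0,0,0,0,0,0],
    [0,0,0,0,0,0,0]
  ]
}}

```text
time: 41.02
tool_pos: [611.9, 258.0, 55.4]
tcp_rot: [180.0, -0.0, 92.8]
ft_force: [0.0, 0.4, -1.5]
finger_gap: 20.6
grip_force: 79.9
```

Call:
{"method": "apply_moves", "body": {
  "deltas": [
    [0.3,0,0,0,0,0,0],
    [0.5,0,0,0,0,0,0],
    [0.6,0,0,0,0,0,0],
    [0.6,0,0,0,0,0,0],
    [0.6,0,0,0,0,0,0],
    [0.6,0,0,0,0,0,0],
    [0.5,0,0,0,0,0,0],
    [0,0,0,0,0,0,0]
  ]
}}

```text
time: 42.02
tool_pos: [606.1, 370.2, 55.3]
tcp_rot: [180.0, -0.0, 92.9]
ft_force: [-0.6, -0.2, -1.3]
finger_gap: 20.4
grip_force: 79.9
```

```bash
python3 -c "
from h import *
bc,z=where(GRID,16)
P=GRID[0]+GRID[1]@[90,0]
for n in ('top','side'):
    q=orange(n,n+'16',P,39); print(n,q, rel(GRID,q[0]))"
```

```text
TCP [606.1 370.2  55.3] [ 1.800e+02 -1.000e-02  9.291e+01] blade in frame [ 90.2 118.6] tau [0.11 0.02 0.01] F [-0.6 -0.2 -1.3] t 42.025
top (array([614.88245027, 141.38679152]), np.int32(398), [np.float64(64.09697717559038), np.float64(68.8443010941834)], np.float64(0.23716777616512275)) [87.42671442 -1.33809662]
side (array([633.10781792, 146.15849247]), np.int32(55), [np.float64(28.560378915418028), np.float64(68.52889959364809)], np.float64(2.894960159946152)) [105.87015627   2.50541855]
```

Call:
{"method": "apply_moves", "body": {
  "deltas": [
    [0,0,-0.9,0,0,0,0],
    [0,0,-0.95,0,0,0,0],
    [0,0,-0.95,0,0,0,0],
    [-0.95,-0.295,0,0,0,0,0],
    [-0.95,-0.295,0,0,0,0,0],
    [-0.95,-0.295,0,0,0,0,0],
    [-0.95,-0.295,0,0,0,0,0],
    [-0.95,-0.295,0,0,0,0,0]
  ]
}}

```text
time: 43.12
tool_pos: [569.0, 222.4, 139.5]
tcp_rot: [180.0, 0.0, 92.8]
ft_force: [-0.0, -0.1, -0.9]
finger_gap: 20.3
grip_force: 79.9
```

Call:
{"method": "apply_moves", "body": {
  "deltas": [
    [-0.95,-0.295,0,0,0,0,0],
    [-0.95,-0.295,0,0,0,0,0],
    [-0.95,-0.295,0,0,0,0,0],
    [-0.95,-0.295,0,0,0,0,0],
    [-0.95,-0.295,0,0,0,0,0],
    [-0.95,-0.295,0,0,0,0,0],
    [-0.95,-0.295,0,0,0,0,0],
    [-0.95,-0.295,0,0,0,0,0]
  ]
}}

```text
time: 44.12
tool_pos: [509.1, -8.6, 139.5]
tcp_rot: [180.0, 0.0, 92.8]
ft_force: [0.5, -1.3, -1.5]
finger_gap: 20.6
grip_force: 79.9
```

Call:
{"method": "apply_moves", "body": {
  "deltas": [
    [-0.95,-0.295,0,0,0,0,0],
    [-0.95,-0.295,0,0,0,0,0],
    [-0.95,-0.295,0,0,0,0,0],
    [-0.95,-0.295,0,0,0,0,0],
    [0,0,0,0,0,0,0],
    [0,0,0,0,0,0,0]
  ]
}}

```text
time: 44.88
tool_pos: [479.8, -122.6, 139.4]
tcp_rot: [180.0, -0.0, 92.8]
ft_force: [-0.5, 1.1, -0.6]
finger_gap: 20.4
grip_force: 79.9
```

```bash
python3 -c "
from h import *
bc,z=where(RACK,17)
for n in ('top','side'):
    q=orange(n,n+'17',(492,-360),39); print(n,q, rel(RACK,q[0]))
    x=bladeseg(n,cv2.imread('pics/%s17.png'%n)[:,:,::-1].copy(),bc,z+3); print(x and (x[0],x[2].mean(0),bc))"
```

```text
TCP [ 479.8 -122.6  139.4] [ 1.7999e+02 -1.0000e-02  9.2760e+01] blade in frame [ -0.6 119.7] tau [ 0.11 -0.02  0.03] F [-0.5  1.1 -0.6] t 44.875
top (array([ 491.60654816, -362.52211472]), np.int32(404), [np.float64(67.83304843039718), np.float64(67.27964460676647)], np.float64(5.41271362216915)) [ -0.4564317  -11.51356375]
(((345.0, 224.5), (13.0, 14.0), 90.0), array([ 484.60523748, -252.7704093 ]), array([ 485.02896434, -231.50284012]))
side (array([ 501.93350835, -359.6234596 ]), np.int32(311), [np.float64(81.12295172071454), np.float64(69.73698075187734)], np.float64(2.628751357616187)) [ 9.99979816 -9.12283885]
(((305.7073059082031, 243.63418579101562), (44.97804260253906, 17.49146270751953), 51.34019470214844), array([ 485.26418745, -215.22748891]), array([ 485.02896434, -231.50284012]))
```

Call:
{"method": "apply_moves", "body": {
  "deltas": [
    [0,0.01,0.6,0,0,0,0],
    [0,0,0.8,0,0,0,0],
    [0,0,0.8,0,0,0,0],
    [0,0,0.53,0,0,0,0],
    [0,0,0,0,0,0,0],
    [0,0,0,0,0,0,0]
  ]
}}

```text
time: 45.72
tool_pos: [480.8, -122.5, 58.1]
tcp_rot: [180.0, 0.0, 92.8]
ft_force: [-0.2, -0.0, -1.6]
finger_gap: 20.4
grip_force: 79.9
```

Call:
{"method": "apply_moves", "body": {
  "deltas": [
    [-0.3,0,0,0,0,0,0],
    [-0.4,0,0,0,0,0,0],
    [-0.4,0,0,0,0,0,0],
    [-0.4,0,0,0,0,0,0],
    [-0.4,0,0,0,0,0,0],
    [0,0,0,0,0,0,0]
  ]
}}

```text
time: 46.48
tool_pos: [483.1, -180.5, 57.5]
tcp_rot: [180.0, 0.0, 92.8]
ft_force: [-0.1, 0.9, -2.1]
finger_gap: 20.7
grip_force: 79.9
```

```bash
python3 -c "
from h import *
bc,z=where(RACK)"
```

```text
TCP [ 483.1 -180.5   57.5] [1.800e+02 1.000e-02 9.275e+01] blade in frame [-0.1 61.7] tau [ 0.09  0.01 -0.05] F [-0.1  0.9 -2.1] t 46.475
```

Call:
{"method": "apply_moves", "body": {
  "deltas": [
    [-0.4,0,0,0,0,0,0],
    [-0.4,0,0,0,0,0,0],
    [-0.4,0,0,0,0,0,0],
    [-0.4,0,0,0,0,0,0],
    [-0.4,0,0,0,0,0,0],
    [-0.26,0,0,0,0,0,0],
    [0,0,0,0,0,0,0]
  ]
}}

```text
time: 47.35
tool_pos: [486.5, -247.7, 57.5]
tcp_rot: [180.0, 0.0, 92.8]
ft_force: [0.5, 0.9, -1.9]
finger_gap: 20.7
grip_force: 79.9
```

Call:
{"method": "apply_moves", "body": {
  "deltas": [
    [0,0,-0.15,0,0,0,0],
    [0,0,-0.15,0,0,0,0],
    [0,0,-0.2,0,0,0,0],
    [0,0,-0.2,0,0,0,0],
    [0,0,-0.2,0,0,0,0],
    [0,0,-0.2,0,0,0,0],
    [0,0,0,0,0,0,0],
    [0,0,0,0,0,0,0]
  ]
}}

```text
time: 48.35
tool_pos: [486.3, -247.1, 90.3]
tcp_rot: [-180.0, -0.0, 92.8]
ft_force: [-0.4, -0.2, -3.7]
finger_gap: 20.7
grip_force: 79.8
```

```bash
python3 -c "
from h import *
bc,z=where(RACK,18)
for n in ('top','side'):
    q=orange(n,n+'18',bc,z+18); print(n,q, rel(RACK,q[0]))"
```

```text
TCP [ 486.3 -247.1   90.3] [-1.7999e+02 -1.0000e-02  9.2830e+01] blade in frame [-0.  -4.9] tau [ 0.29 -0.03  0.  ] F [-0.4 -0.2 -3.7] t 48.35
top (array([ 464.63525762, -334.35585016]), np.int32(7), [np.float64(3.271207660207804), np.float64(13.121592091065425)], np.float64(0.16565413304768128)) [-26.01960668  17.93661549]
side (array([ 496.03331106, -361.58919523]), np.int32(359), [np.float64(72.26720701488672), np.float64(80.90361760156794)], np.float64(15.834153096708064)) [  4.01061916 -10.79800438]
```

Call:
{"method": "apply_moves", "body": {
  "deltas": [
    [0,0,-0.4,0,0,0,0],
    [0,0,-0.7,0,0,0,0],
    [0,0,-0.7,0,0,0,0],
    [0,0,-0.4,0,0,0,0],
    [0.3,-0.05,0,0,0,0,0],
    [0.6,-0.05,0,0,0,0,0],
    [0.8,-0.05,0,0,0,0,0],
    [0.8,-0.05,0,0,0,0,0]
  ]
}}

```text
time: 49.45
tool_pos: [475.6, -170.3, 155.1]
tcp_rot: [-179.9, -0.1, 92.8]
ft_force: [0.2, 1.0, -2.6]
finger_gap: 20.2
grip_force: 79.8
```

Call:
{"method": "apply_moves", "body": {
  "deltas": [
    [0.8,-0.05,0,0,0,0,0],
    [0.8,-0.05,0,0,0,0,0],
    [0.8,-0.05,0,0,0,0,0],
    [0.8,-0.05,0,0,0,0,0],
    [0.8,-0.05,0,0,0,0,0],
    [0.8,-0.05,0,0,0,0,0],
    [0.8,-0.05,0,0,0,0,0],
    [0.8,-0.05,0,0,0,0,0]
  ]
}}

```text
time: 50.45
tool_pos: [453.7, 20.5, 155.2]
tcp_rot: [-179.9, -0.0, 92.9]
ft_force: [-0.1, -0.5, -3.5]
finger_gap: 20.6
grip_force: 79.7
```

Call:
{"method": "apply_moves", "body": {
  "deltas": [
    [0.8,-0.05,0,0,0,0,0],
    [0.8,-0.05,0,0,0,0,0],
    [0.8,-0.05,0,0,0,0,0],
    [0.8,-0.05,0,0,0,0,0],
    [0.8,-0.05,0,0,0,0,0],
    [0.8,-0.05,0,0,0,0,0],
    [0.6,-0.05,0,0,0,0,0],
    [0.4,-0.05,0,0,0,0,0]
  ]
}}

```text
time: 51.45
tool_pos: [433.2, 193.0, 155.4]
tcp_rot: [-179.9, 0.0, 92.9]
ft_force: [0.7, -1.1, -2.6]
finger_gap: 20.9
grip_force: 79.7
```

Call:
{"method": "apply_moves", "body": {
  "deltas": [
    [0,0,0,0,0,0,0],
    [0,0,0,0,0,0,0]
  ]
}}

```text
time: 51.7
tool_pos: [434.5, 191.5, 156.2]
tcp_rot: [-180.0, 0.0, 92.8]
ft_force: [-0.4, -0.3, -3.2]
finger_gap: 20.5
grip_force: 79.8
```

```bash
python3 -c "
from h import *
bc,z=where(GRID,19)
for n in ('top','side'):
    q=orange(n,n+'19',bc,z+18); print(n,q, q and rel(GRID,q[0]))"
```

```text
TCP [434.5 191.5 156.2] [-1.7998e+02  2.0000e-02  9.2830e+01] blade in frame [-90.3 -51.2] tau [ 0.27 -0.01  0.02] F [-0.4 -0.3 -3.2] t 51.7
top (array([438.14222717,  91.09139793]), np.int32(140), [np.float64(40.01767800232503), np.float64(67.64983220194311)], np.float64(5.936629031151853)) [-91.63175941 -42.62727227]
side (array([460.86706156,  80.62232157]), np.int32(150), [np.float64(45.340429022793025), np.float64(69.65921645856437)], np.float64(3.697278433789243)) [-69.46568877 -54.23265766]
```

Call:
{"method": "apply_moves", "body": {
  "deltas": [
    [0.4,0.02,0,0,0,0,0],
    [0.6,0.02,0,0,0,0,0],
    [0.6,0.02,0,0,0,0,0],
    [0.3,0,0.3,0,0,0,0],
    [0,0,0.6,0,0,0,0],
    [0,0,0.6,0,0,0,0],
    [0,0,0.6,0,0,0,0],
    [0,0,0.3,0,0,0,0]
  ]
}}

```text
time: 52.8
tool_pos: [432.7, 248.0, 82.3]
tcp_rot: [-179.9, 0.1, 92.8]
ft_force: [-0.7, 0.4, -3.2]
finger_gap: 20.8
grip_force: 79.7
```

Call:
{"method": "apply_moves", "body": {
  "deltas": [
    [0,0,0,0,0,0,0],
    [0,0,0,0,0,0,0]
  ]
}}

```text
time: 53.05
tool_pos: [434.3, 249.0, 85.1]
tcp_rot: [179.9, -0.0, 92.8]
ft_force: [-0.1, -0.4, -2.5]
finger_gap: 20.6
grip_force: 79.7
```

```bash
python3 -c "
from h import *
bc,z=where(GRID,20)
for n in ('top','side'):
    q=orange(n,n+'20',bc,z+18); print(n,q, q and rel(GRID,q[0]))"
```

```text
TCP [434.3 249.   85.1] [ 1.7994e+02 -2.0000e-02  9.2820e+01] blade in frame [-87.7   6.3] tau [ 0.26 -0.02  0.03] F [-0.1 -0.4 -2.5] t 53.05
top (array([438.38888789, 140.27659374]), np.int32(267), [np.float64(55.45332657976286), np.float64(67.2629160112513)], np.float64(4.288529637656964)) [-88.89699091   6.48245558]
side (array([457.84486646, 142.69221137]), np.int32(61), [np.float64(28.919404815031147), np.float64(71.50666764365037)], np.float64(3.3487974862478747)) [-69.34371531   7.91064451]
```

Call:
{"method": "apply_moves", "body": {
  "deltas": [
    [0,-0.02,0.2,0,0,0,0],
    [0,0,0.25,0,0,0,0],
    [0,0,0.25,0,0,0,0],
    [0,0,0,0,0,0,0]
  ]
}}

```text
time: 53.65
tool_pos: [432.4, 248.5, 62.5]
tcp_rot: [-179.9, 0.0, 92.8]
ft_force: [-0.9, 0.6, -1.5]
finger_gap: 20.7
grip_force: 79.9
```

Call:
{"method": "apply_moves", "body": {
  "deltas": [
    [0,0,0.15,0,0,0,0],
    [0,0,0.13,0,0,0,0],
    [0,0,0,0,0,0,0],
    [0,0,0,0,0,0,0]
  ]
}}

```text
time: 54.15
tool_pos: [433.2, 248.9, 55.2]
tcp_rot: [180.0, -0.0, 92.8]
ft_force: [0.0, -0.3, -1.3]
finger_gap: 20.6
grip_force: 79.9
```

Call:
{"method": "apply_moves", "body": {
  "deltas": [
    [0.3,0,0,0,0,0,0],
    [0.5,0,0,0,0,0,0],
    [0.6,0,0,0,0,0,0],
    [0.6,0,0,0,0,0,0],
    [0.6,0,0,0,0,0,0],
    [0.6,0,0,0,0,0,0],
    [0.5,0,0,0,0,0,0],
    [0,0,0,0,0,0,0]
  ]
}}

```text
time: 55.15
tool_pos: [427.5, 360.8, 55.1]
tcp_rot: [180.0, -0.0, 92.9]
ft_force: [-0.5, 0.2, -1.1]
finger_gap: 20.7
grip_force: 80.0
```

```bash
python3 -c "
from h import *
bc,z=where(GRID,21)
for x in (90,-90):
  P=GRID[0]+GRID[1]@[x,0]
  for n in ('top','side'):
    q=orange(n,n+'21',P,39); print(n,q, q and rel(GRID,q[0]))"
```

```text
TCP [427.5 360.8  55.1] [ 1.7999e+02 -1.0000e-02  9.2910e+01] blade in frame [-88.6 118.3] tau [ 0.09 -0.02 -0.02] F [-0.5  0.2 -1.1] t 55.15
top (array([614.88245027, 141.38679152]), np.int32(401), [np.float64(64.09697717559038), np.float64(68.8443010941834)], np.float64(0.23716777616512275)) [87.42671442 -1.33809662]
side (array([639.67456473, 146.42926708]), np.int32(78), [np.float64(41.22236421979295), np.float64(69.77804381534722)], np.float64(10.169255243287514)) [112.4421927    2.44361536]
top (array([437.72179956, 134.26874278]), np.int32(328), [np.float64(67.52243281767423), np.float64(68.2940475079274)], np.float64(3.7716225323797232)) [-89.86717978   0.5160485 ]
side (array([454.72964237, 142.01278618]), np.int32(81), [np.float64(31.732747494327267), np.float64(71.14281814945409)], np.float64(10.737042893019193)) [-72.48932403   7.38969777]
```

Call:
{"method": "apply_moves", "body": {
  "deltas": [
    [0,0,-0.8,0,0,0,0],
    [0,0,-1,0,0,0,0],
    [0,0,-1,0,0,0,0],
    [0,0,0,0,0,-0.98,0],
    [0,0,0,0,0,-0.98,0],
    [0,0,0,0,0,-0.98,0],
    [0,0,0,0,0,-0.98,0],
    [0,0,0,0,0,-0.98,0]
  ]
}}

```text
time: 56.25
tool_pos: [427.7, 358.8, 138.9]
tcp_rot: [-180.0, 0.0, 115.4]
ft_force: [0.1, 0.5, -1.0]
finger_gap: 20.8
grip_force: 80.0
```

Call:
{"method": "apply_moves", "body": {
  "deltas": [
    [0,0,0,0,0,-0.98,0],
    [0,0,0,0,0,-0.98,0],
    [0,0,0,0,0,-0.98,0],
    [0,0,0,0,0,-0.98,0],
    [0,0,0,0,0,-0.98,0],
    [0,0,0,0,0,-0.98,0],
    [0,0,0,0,0,-0.98,0],
    [0,0,0,0,0,-0.98,0]
  ]
}}

```text
time: 57.25
tool_pos: [427.7, 358.8, 138.9]
tcp_rot: [-180.0, -0.0, 151.3]
ft_force: [-0.2, 0.4, -1.4]
finger_gap: 20.7
grip_force: 80.0
```

Call:
{"method": "apply_moves", "body": {
  "deltas": [
    [0,0,0,0,0,-0.98,0],
    [0,0,0,0,0,-0.98,0],
    [0,0,0,0,0,-0.98,0],
    [0,0,0,0,0,-0.98,0],
    [0,0,0,0,0,-0.98,0],
    [0,0,0,0,0,-0.98,0],
    [-0.48,0.38,0,0,0,0,0],
    [-0.48,0.38,0,0,0,0,0]
  ]
}}

```text
time: 58.25
tool_pos: [457.6, 380.8, 139.0]
tcp_rot: [-180.0, -0.0, 178.1]
ft_force: [0.1, 0.1, -1.2]
finger_gap: 20.6
grip_force: 79.9
```

Call:
{"method": "apply_moves", "body": {
  "deltas": [
    [0,0,0,0,0,0,0],
    [0,0,0,0,0,0,0]
  ]
}}

```text
time: 58.5
tool_pos: [456.7, 380.7, 138.7]
tcp_rot: [-179.9, -0.1, 178.1]
ft_force: [-0.8, 0.2, -2.1]
finger_gap: 20.6
grip_force: 79.9
```

```bash
python3 -c "
from h import *
bc,z=where(frame((503,381.5),-1.9),22); print(bc)
x=bladeseg('top',cv2.imread('pics/top22.png')[:,:,::-1].copy(),bc,z+3); print(x and (x[0],x[1],x[2].mean(0)))"
```

```text
TCP [456.7 380.7 138.7] [-1.7995e+02 -6.0000e-02  1.7814e+02] blade in frame [62.8 -2.2] tau [-0.03  0.17  0.02] F [-0.8  0.2 -2.1] t 58.5
[565.64566644 377.1908993 ]
(((149.47027587890625, 194.7970428466797), (13.83101749420166, 17.612157821655273), 5.710593223571777), np.int32(184), array([579.07448371, 374.19435651]))
```

Call:
{"method": "apply_moves", "body": {
  "deltas": [
    [0,0.07,0.6,0,0,0,0],
    [0,0,0.7,0,0,0,0],
    [0,0,0.7,0,0,0,0],
    [0,0,0.5,0,0,0,0],
    [0,0,0.3,0,0,0,0],
    [0,0,0.1,0,0,0,0],
    [0,0,0,0,0,0,0],
    [0,0,0,0,0,0,0]
  ]
}}

```text
time: 59.6
tool_pos: [457.8, 384.1, 53.0]
tcp_rot: [179.9, 0.1, 178.2]
ft_force: [-0.7, 0.6, -2.1]
finger_gap: 20.4
grip_force: 80.0
```

Call:
{"method": "apply_moves", "body": {
  "deltas": [
    [0,0,0.06,0,0,0,0],
    [0,0,0,0,0,0,0]
  ]
}}

```text
time: 59.85
tool_pos: [457.3, 383.7, 50.4]
tcp_rot: [180.0, 0.0, 178.2]
ft_force: [-0.3, 0.3, -1.8]
finger_gap: 20.7
grip_force: 80.0
```

Call:
{"method": "apply_moves", "body": {
  "deltas": [
    [0,0,0.04,0,0,0,0],
    [0,0,0,0,0,0,0],
    [0,0,0,0,0,0,0]
  ]
}}

```text
time: 60.22
tool_pos: [457.3, 383.7, 49.2]
tcp_rot: [180.0, 0.0, 178.2]
ft_force: [-0.2, -0.2, -1.1]
finger_gap: 20.2
grip_force: 80.2
```

Call:
{"method": "apply_moves", "body": {
  "deltas": [
    [0,0,0.03,0,0,0,0],
    [0,0,0,0,0,0,0],
    [0,0,0,0,0,0,0]
  ]
}}

```text
time: 60.6
tool_pos: [457.3, 383.8, 48.9]
tcp_rot: [180.0, 0.0, 178.2]
ft_force: [-2.5, -1.3, 5.5]
finger_gap: 20.8
grip_force: 81.1
```

Call:
{"method": "apply_moves", "body": {
  "deltas": [
    [0,0,-0.02,0,0,0,0.6],
    [0,0,0,0,0,0,0.6],
    [0,0,0,0,0,0,0.6],
    [0,0,-0.5,0,0,0,0.6],
    [0,0,-0.8,0,0,0,0.6],
    [0,0,-1,0,0,0,0.6],
    [0,0,-1,0,0,0,0.6],
    [0,0,-1,0,0,0,0.6]
  ]
}}

```text
time: 61.6
tool_pos: [457.4, 383.8, 180.1]
tcp_rot: [180.0, 0.1, 178.2]
ft_force: [0.5, 0.6, -0.9]
finger_gap: 51.3
grip_force: 0.0
```

Call:
{"method": "apply_moves", "body": {
  "deltas": [
    [0,0,-1,0,0,0,0.6],
    [0.3,0,-1,0,0,0,0.6],
    [0.5,0,-1,0,0,0,0.6],
    [0.5,0,-1,0,0,0,0.6],
    [0.5,0,-1,0,0,0,0.6],
    [0,0,0,0,0,0,0.6],
    [0,0,0,0,0,0,0.6]
  ]
}}

```text
time: 62.48
tool_pos: [403.3, 385.3, 327.8]
tcp_rot: [180.0, 0.0, 178.2]
ft_force: [-0.5, 0.2, -1.0]
finger_gap: 51.0
grip_force: 0.0
```

```bash
python3 - <<'E'
from h import *
np.set_printoptions(precision=1,suppress=True)
where(GRID,23); shot('w23')
for x in (90,-90):
  q=orange('top','top23',GRID[0]+GRID[1]@[x,0],39); print(q,q and rel(GRID,q[0]))
C=ld('w23'); im=cv2.imread('pics/w23.png'); h=cv2.cvtColor(im,cv2.COLOR_BGR2HSV)
m=((h[...,1]<45)&(h[...,2]>90)).astype(np.uint8); n,l,st,c=cv2.connectedComponentsWithStats(m)
for i in range(1,n):
    if st[i,4]>600:
        ys,xs=np.where(l==i); rc=cv2.minAreaRect(np.stack([xs,ys],1).astype(np.float32)); b=np.array([atz(C,*k,6)[:2] for k in cv2.boxPoints(rc)])
        print(st[i],c[i],b.mean(0),np.linalg.norm(b[0]-b[1]),np.linalg.norm(b[1]-b[2]),np.degrees(np.arctan2(*(b[1]-b[0])[::-1])))
im=cv2.imread('pics/top23.png')[:,:,::-1].copy()
x=bladeseg('top',im,(566,379),6); print(x and (x[0],x[1],x[2].mean(0)))
E
```

```text
TCP [403.3 385.3 327.8] [180.    0.  178.2] blade in frame [ -2.9 244. ] tau [-0. -0.  0.] F [-0.5  0.2 -1. ] t 62.475
w23 62.575 [403.2 384.9 326.4] [-179.9   -0.1  178.2] 51.43659057642039
(array([614.9, 141.4]), np.int32(399), [np.float64(64.09697717559038), np.float64(68.8443010941834)], np.float64(0.23716777616512275)) [87.4 -1.3]
(array([438.3, 132.4]), np.int32(291), [np.float64(63.87968878542723), np.float64(67.34058158236496)], np.float64(4.011569071117833)) [-89.4  -1.4]
[  452    10   108   340 22351] [506.6 173.4] [453.5 641.3] 416.46677414681665 84.36561934936023 176.51113620684893
[    0   142   167   195 13119] [ 99.2 241.9] [507.9 114.4] 190.13302122474397 265.54977221408114 91.573788740239
[531 218  29 151 685] [546.  292.4] [596.  720.8] 224.35992366556476 7.132092220761202 179.8580241017648
[ 272  251   36   65 2188] [289.  283.6] [564.2 379.8] 94.00923676454178 44.9963897421931 177.41894495073538
[186 270  33  58 689] [201.4 297.3] [580.4 260.1] 92.45813875706644 21.89682007880902 158.52285199763182
[359 270  33  58 740] [375.7 297.3] [587.8 495.3] 21.93951336628976 92.40425851120013 107.98331442253162
(((155.8688507080078, 206.44261169433594), (13.218217849731445, 30.057865142822266), 5.194429397583008), np.int32(267), array([557. , 378.1]))
```

```bash
python3 - <<'E'
from h import *
T=cam("top")
for tag in ("top8","top16","top23"):
    im=cv2.imread(f"pics/{tag}.png"); u,v=[int(x) for x in proj(T,[531.6,62.9,52])]
    g=im[v-14:v+14,u-9:u+9].max(2); ys,xs=np.where(g<60)
    print(tag,(u,v),len(xs),len(xs) and atz(T,xs.mean()+u-9,ys.mean()+v-14,52).round(1))
hand_in()
print(sense()["time"])
E
```

```text
top8 (247, 211) 72 [531.1  62.1  52. ]
top16 (247, 211) 74 [530.9  62.   52. ]
top23 (247, 211) 72 [531.2  62.1  52. ]
the job is handed in; nothing more can be done
the job is handed in; nothing more can be done
```

I handed the job in: the grid is home against its stops with the catch seated in the far notch (the near one was not seen), the two pizzas present lie in its outer lanes with the middle lane empty, and the turner is back lengthwise on its mat.

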